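Pry up the screen frame and shim it off the bed

ROBOT

A 6-joint arm with a two-finger parallel gripper is mounted at the origin on the work surface; the furniture and walls round the work are solid. World frame = base frame: x ahead of the robot, y to its left, z up, the work surface at z = 0. Lengths are in m, angles in degrees, forces in N, time in s.
With the tool pointing down it reaches from about 0.4 to 0.825 m from the base axis. Payload 7 kg.
Tool frame: the origin (TCP) lies on the centre line of the jaws, within the pads' length; the fingertips stand 14 mm ahead of it and the grasp point (between the pads) lies 5 mm behind it; z points along the fingers, y is the line along which they close (so a half turn about z gives the same grasp; the last joint's range is limited). The gripper opens to 88 mm and grips with 3 to 60 N. Pads are 19 mm wide; open, the fingers measure 130 mm over their backs; the gripper's body (78 mm by 193 mm) begins 47 mm behind the grasp point.
Start: joints at [-55.972, 20.546, 0.682, 0, -70.136, -16.507], TCP at [0.203, -0.644, 0.216] pointing down, gripper open.
Joint ranges: [-176.03, 176.03], [-82.01, 121.73], [-58.28, 71.71], [-173.87, 95.51], [-174.79, -0.11], [-173.66, 173.66]. Speed limits (degrees/s): [136.94, 136.94, 172.46, 180, 180, 180].

INTERFACE

Orientations are given as [roll, pitch, yaw] about the fixed x, y, z axes, in that order (R = Rz(yaw) Ry(pitch) Rx(roll)).
In Python, from plant import r gives the robot as it stands.
- The arm moves only by the tool send_rows, never from a script. Its argument "steps" is a list of rows, each an object with "dp": the shift along the tool's x, y, z in mm, a list of three; "roll": the turn about the tool's z in rad; "jaw": the opening in per cent of the stroke, from 0 (shut) to 100 (fully open). In form: [{"dp": [tx, ty, tz], "roll": roll, "jaw": jaw}, ...]. A call has 1 to 5 rows; each row is the pose to reach, as a shift and turn from the pose commanded when the call began, along the tool's axes at that moment; what a row does not reach only later rows make up. A row lasts 1/8 s, in which the tool goes at most 62.5 mm and 10.7 degrees, less where a joint would pass 70% of its speed; a pose out of reach is approached as far as the arm can. A call with a gripper value outside its range is refused whole. The fingers move at their own pace and stop on an object; "newtons" is the grip in N (left out, the last holds). Time passes only in rows, so rows that repeat a pose let the fingers close. It gives the time, the measured TCP pose, the force, the opening and the grip force at its end, in the units of the state.
- r.get_state(): the state, without advancing time (a new reading comes with each control period).
- r.capture(name): name is "scene" or "top" or "wrist"; returns a dict with "image" (480x640x3 uint8, blue, green, red), "K" (3x3 intrinsics, pixels), "dist" ([k1, k2, p1, p2, k3] as OpenCV has them; the pictures are not rectified), "rvec" (rotation vector, rad) and "tvec" (3), from world to camera coordinates, as OpenCV has them. Camera axes: x right, y down, z forward; pixel columns grow to the right and rows downward; lengths in m; the calibration is good to about 2 mm. A picture is of the moment at which its call begins. There is no depth.
- r.close_job(): hands the job in; it is judged then, once.
The state is a dict: "time_s": time; "joints": joint angles; "qd": joint speeds; "joint_torque": joint torques, N m; "tcp_pos": TCP position; "eef_rot": TCP orientation; "contact_force": force on the tool from outside, world axes, zero at the start; "moment": the same for the moment, N m; "gripper_width": finger opening in m; "gripper_force": force on a finger pad.
Only numpy, scipy, OpenCV 4.12 (cv2) and the standard library are available. Lean on these libraries where they do the work, as an engineer would, in place of code of your own. Each camera call takes 0.05 s, during which the arm holds its last target. There are 200 camera calls.

TASK

Use the orange-handled pry bar over the yellow fulcrum block on the press bed to lever the heavy screen frame up by its red lug; the stiff hinge keeps it where you leave it. Lay the bar back down on the worktop, slip the green spacer, nose first, well under the raised front of the frame beside the fulcrum, flat on the bed, and let go of it; then push the frame down until it rests on the spacer. Leave the yellow ink pot and the blue tape roll near the work where they are.

Things in the scene. Friction and masses are not known exactly. Their poses are not given: they have to be found in the camera images.
- bed_top (a point): Centre of the top face of the press bed, a fixed aluminium-topped wooden block 290 (x) by 220 (y) by 90 mm high that stands on the worktop. Its axes are the bed's: -x points to the bed's front (the open side with the yellow fulcrum block), +x to the hinge at the back, z up. The frame lies on the rear part: when down, the front face of its front bar is at x = -65 mm of this point, leaving 80 mm of bare bed in front of it.
- screen (a joint): Hinge of the screen frame (wooden frame 190 deep by 200 wide by 30 mm high, about 2.3 kg, white mesh inside its 30 mm wide bars). 0: frame flat on the bed; grows as its front rises (0.1 rad lifts the front edge 19 mm). The hinge line runs along the bed's y, 125 mm behind bed_top's origin (x = +125 mm) at the height of the bed's top. It is stiff: the frame stays at any angle, takes 25 to 29 N straight up at the lug to raise and about 4 to 9 N down on the front bar to lower.
- screen_front (a point): Middle of the top face of the frame's front bar (30 mm wide, 200 mm long across the bed); moves with the frame. Axes as the bed's when the frame is down.
- lug (a point): Red steel tongue, 60 mm wide (y) and 6 mm thick, that sticks out 24 mm to the front from the frame's front bar, 45 mm to the bed's +y side of its middle. Origin: on the front face of the front bar, at its lower edge, in the middle of the lug's width; -x points out to the front. The tongue's underside is 27 mm above the origin. Moves with the frame.
- fulcrum: Yellow fulcrum block, 26 mm (x) by 50 mm (y), fixed to the bed in front of the lug. Origin: centre of its underside on the bed; its round crest runs along y, 14 mm above the origin, 54 mm in front of the frame's front face. With the frame down the opening between crest and lug underside is 13 mm high.
- pry_bar: Loose pry bar, 0.3 kg, 218 mm long: orange handle with black ribs, 85 long by 24 wide by 34 mm high, and a steel blade 24 wide by 7 mm thick that leaves the handle flush with its underside. Origin: underside, below the middle of the handle; +x points along the blade to its tip, 175 mm from the origin; z up. Starts lying on the worktop on its underside. It balances within 5 mm of the middle of the handle.
- bar_grip (a point): Centre of the pry bar's handle, 17 mm above its underside (grasp across the 24 mm width). Axes as pry_bar.
- spacer: Loose green plastic spacer, 0.12 kg: plate 100 (x) by 44 (y) by 10 mm thick with an upright grip block 30 (x) by 22 (y) mm, whose top is 43 mm above the underside, at its rear end. Origin: centre of the plate's underside; +x points to the nose that goes under the frame, 50 mm ahead. Starts lying on the worktop.
- spacer_grip (a point): Centre of the spacer's grip block, 35 mm behind the spacer's origin (x = -35 mm) and 21.5 mm above its underside; grasp across the 22 mm width (y).
- spacer_nose (a point): Middle of the spacer's nose edge, on its underside. Axes as spacer.
- yellow_pot: Yellow ink pot with white lid, 66 x 63 x 50 mm, loose bystander; origin at the centre of its underside.
- blue_tape: Roll of blue tape lying flat, 104 x 106 x 36 mm, loose bystander; origin at the centre of its underside.
There are look-alikes about, which are no part of the job. Several things have the shape of the spacer; the one meant has the colours described above.

How it is judged:
By the outcome, as a careful person would: the job done as asked, in the order asked, and still so for the second after the job is handed in, with the robot touching nothing.
It also fails if it takes over 72 s, if anything falls off the work surface, if the arm or the gripper's body presses on something with over 40 N, if the wrist force passes 120 N, or if a joint passes its speed limit or range.

## Working session

There is one attempt and no reset: what is moved stays moved. The work goes in short steps, Python scripts to look and compute and a tool call to move; the robot and the scene stay as the last step left them, time stands still between calls to the robot, and variables do not carry over. Pictures are saved under pics/ and viewed, at most 10 in all, crops included, and the job is handed in when it is done.

Besides the shell and the picture viewer there is one more tool, called by a JSON object that holds its "api" and its "payload", one argument or row to a line. send_rows: Moves the arm, as the interface text tells. Its arguments: {"type":"object","properties":{"steps":{"type":"array","items":{"type":"object","properties":{"dp":{"type":"array","items":{"type":"number"}},"roll":{"type":"number"},"jaw":{"type":"number"}}}},"newtons":{"type":"number"}},"required":["steps"]}

```bash
ls; mkdir -p pics; python3 - <<'E'
from plant import r
import cv2
for n in ("scene","top"):
    c=r.capture(n); cv2.imwrite(f"pics/{n}0.png",c["image"])
    import numpy as np
    R=cv2.Rodrigues(np.array(c["rvec"]))[0]; print(n,(-R.T@np.array(c["tvec"]).ravel()).round(3),R[2].round(2))
print(r.get_state())
E
```

```text
pics
scene [-0.364  0.794  1.051] [ 0.52 -0.56 -0.64]
top [ 0.32  -0.031  1.386] [ 0.07  0.01 -1.  ]
{'time_s': 0.1, 'joints': array([-5.59719910e+01,  2.05856302e+01,  6.39929312e-01, -1.51595158e-02,
       -7.01355384e+01, -1.65062291e+01]), 'qd': array([-0.01001958, -0.14243281,  0.09689255,  0.08485728,  0.1047348 ,
       -0.07149443]), 'joint_torque': array([-9.58398268e-04, -5.84160340e+01,  2.93752205e+01,  7.01545671e+00,
        1.02947128e-02, -5.56942882e-05]), 'tcp_pos': array([ 0.20304305, -0.64327951,  0.21485057]), 'eef_rot': array([ 1.79918059e+02, -9.41893072e-03, -1.62483375e+02]), 'contact_force': array([ 0.42069399,  0.27511757, -0.11401639]), 'moment': array([0.05372645, 0.00538516, 0.03092174]), 'gripper_force': 0.0, 'gripper_width': 0.08790661919424766}
```

View pics/scene0.png

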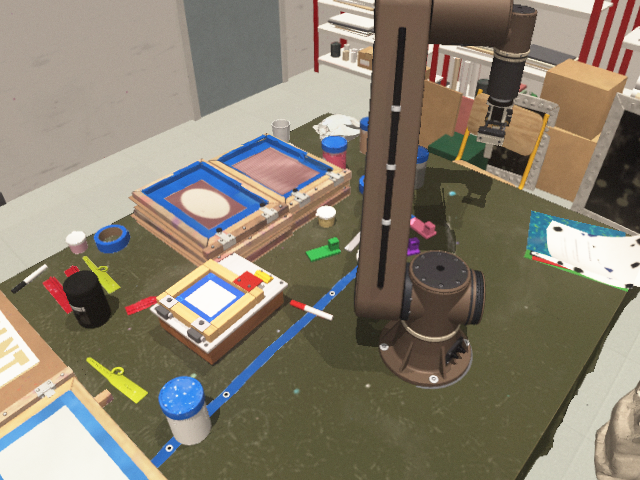

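View pics/top0.png

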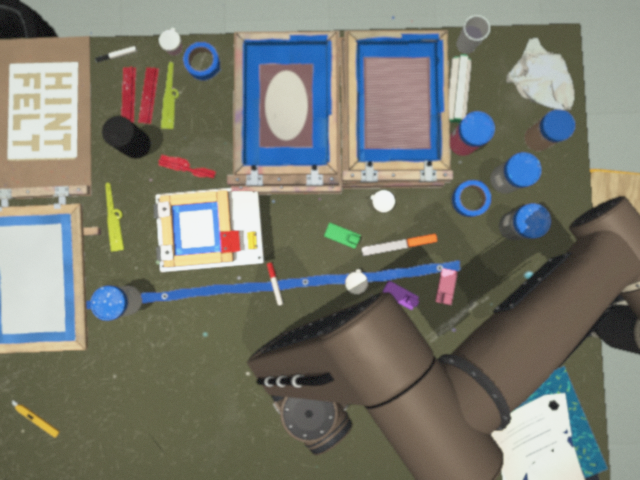

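The bed is at top (208,230), with its front to the image right, red lug at (232,241) and fulcrum at (252,241). The spacer is at (343,235), and the bar runs from its blade tip at (362,250) to its handle at (423,240). Next I'll measure these by colour mask.

```bash
cat > h.py <<'E'
import cv2, numpy as np
from plant import r
class V:
    def __init__(s,n):
        c=r.capture(n); s.im=c["image"]; s.K=np.array(c["K"],float); s.d=np.array(c["dist"],float)
        s.rv=np.array(c["rvec"],float); s.tv=np.array(c["tvec"],float).reshape(3); s.R=cv2.Rodrigues(s.rv)[0]; s.C=-s.R.T@s.tv
    def rays(s,uv):
        u=cv2.undistortPoints(np.array(uv,float).reshape(-1,1,2),s.K,s.d)[:,0]
        return np.c_[u,np.ones(len(u))]@s.R
    def plane(s,uv,z):
        d=s.rays(uv); return s.C+d*((z-s.C[2])/d[:,2])[:,None]
    def proj(s,P): return cv2.projectPoints(np.array(P,float).reshape(-1,1,3),s.rv,s.tv,s.K,s.d)[0][:,0]
    def mask(s,lo,hi,box=None):
        m=cv2.inRange(cv2.cvtColor(s.im,cv2.COLOR_BGR2HSV),np.array(lo),np.array(hi))
        if box: k=np.zeros_like(m); x0,y0,x1,y1=box; k[y0:y1,x0:x1]=255; m&=k
        return m
    def blob(s,lo,hi,box=None,n=1):
        cs=cv2.findContours(s.mask(lo,hi,box),cv2.RETR_EXTERNAL,cv2.CHAIN_APPROX_NONE)[0]
        return sorted(cs,key=cv2.contourArea)[-n:][::-1]
    def tri(s,uv,o,uv2):
        a=s.rays([uv])[0]; b=o.rays([uv2])[0]
        t=np.linalg.lstsq(np.c_[a,-b],o.C-s.C,rcond=None)[0]
        p,q=s.C+a*t[0],o.C+b*t[1]; return (p+q)/2,np.linalg.norm(p-q)
def rect(c): (x,y),wh,a=cv2.minAreaRect(c); return np.array([x,y]),wh,cv2.boxPoints(((x,y),wh,a))
E
python3 - <<'E'
from h import *
np.set_printoptions(precision=4,suppress=True)
t=V("top")
print("axes",t.proj([[0,0,0],[.1,0,0],[0,.1,0],[0.5,0,0]]))
B={'green':((50,120,60),(75,255,255),(310,210,370,260)),'orange':((5,150,120),(18,255,255),(395,225,445,255)),
'red':((0,150,90),(6,255,255),(210,220,246,260)),'yel':((20,150,120),(32,255,255),(243,225,265,255))}
Z={'green':.01,'orange':.034,'red':.123,'yel':.104}
for k,(lo,hi,b) in B.items():
    c=t.blob(lo,hi,b)[0]; ct,wh,bx=rect(c)
    print(k,cv2.contourArea(c),ct,wh,'\n',t.plane(bx,Z[k])[:,:2])
im=t.im[180:310,140:470]; cv2.imwrite("pics/crop1.png",cv2.resize(im,None,fx=2.4,fy=2.4,interpolation=cv2.INTER_CUBIC))
E
```

```text
axes [[310.5528 384.9356]
 [309.8097 350.3454]
 [276.4958 385.6194]
 [306.9129 215.6508]]
green 408.0 [342.2758 235.3103] (33.05377197265625, 13.741456031799316) 
 [[ 0.4378 -0.051 ]
 [ 0.4756 -0.0671]
 [ 0.4368 -0.1575]
 [ 0.3991 -0.1412]]
orange 230.5 [422.1731 239.8654] (9.217458724975586, 29.417421340942383) 
 [[ 0.4223 -0.291 ]
 [ 0.4372 -0.3756]
 [ 0.4107 -0.3798]
 [ 0.3957 -0.2953]]
red 298.5 [229.8265 241.2441] (20.40127182006836, 17.2567138671875) 
 [[0.4453 0.2354]
 [0.4478 0.1881]
 [0.3919 0.1844]
 [0.3893 0.2316]]
yel 64.0 [251.5 240. ] (14.0, 5.0) 
 [[0.4418 0.1598]
 [0.4414 0.1459]
 [0.4024 0.1464]
 [0.4028 0.1603]]
```

View pics/crop1.png

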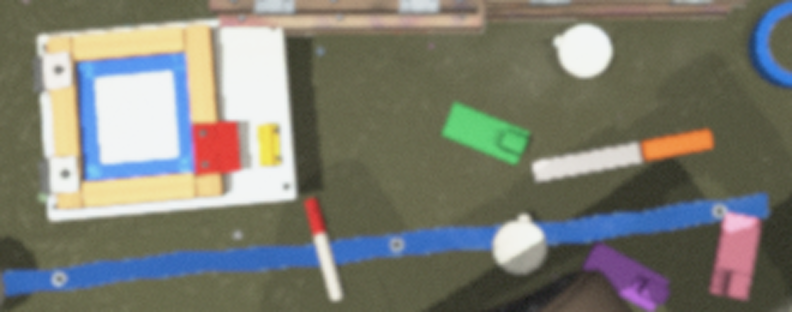

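{"api": "send_rows", "payload": {
  "steps": [
    {"dp":[-40,38,0],"roll":-0.18,"jaw":60},
    {"dp":[-80,76,0],"roll":-0.36,"jaw":60},
    {"dp":[-120,114,0],"roll":-0.54,"jaw":60},
    {"dp":[-160,152,0],"roll":-0.72,"jaw":60},
    {"dp":[-200,190,0],"roll":-0.9,"jaw":60}
  ]
}}

```text
time_s: 0.78
tcp_pos: [0.3372, -0.4006, 0.2156]
eef_rot: [-180.0, 0.0, -110.6]
contact_force: [0.8, -0.2, 1.1]
gripper_width: 0.0527
gripper_force: 0.0
```

```bash
cat >> h.py <<'E'
np.set_printoptions(precision=4,suppress=True)
def tool():
    s=r.get_state(); a=np.radians(s["eef_rot"]); from scipy.spatial.transform import Rotation as Q
    return s,Q.from_euler('xyz',a).as_matrix()
def st():
    s,R=tool(); print("t %.2f pos"%s["time_s"],s["tcp_pos"].round(4),"rot",s["eef_rot"].round(1),"F",s["contact_force"].round(1),"w %.4f g %.1f"%(s["gripper_width"],s["gripper_force"]),"j",s["joints"].round(0))
def move(p,yaw=None):
    s,R=tool(); print("dp mm",(R.T@(np.array(p)-s["tcp_pos"])*1e3).round(1), "roll", None if yaw is None else round(-np.radians((yaw-s["eef_rot"][2]+180)%360-180),3))
E
python3 -c "
from h import *
st(); move([.42,-.25,.216],-81)"
```

```text
t 0.78 pos [ 0.3372 -0.4006  0.2156] rot [-180.     0.  -110.6] F [ 0.8 -0.2  1.1] w 0.0527 g 0.0 j [-28.   6. -18.  -0. -65.   8.]
dp mm [-170.1  -24.5   -0.4] roll -0.516
```

{"api": "send_rows", "payload": {
  "steps": [
    {"dp":[-45,-6,0],"roll":-0.15,"jaw":60},
    {"dp":[-90,-12,0],"roll":-0.3,"jaw":60},
    {"dp":[-135,-18,0],"roll":-0.42,"jaw":60},
    {"dp":[-165,-25,0],"roll":-0.5,"jaw":60},
    {"dp":[-165,-25,0],"roll":-0.5,"jaw":60}
  ]
}}

```text
time_s: 1.4
tcp_pos: [0.4198, -0.2556, 0.2156]
eef_rot: [-180.0, 0.0, -82.1]
contact_force: [-0.6, -0.6, -0.6]
gripper_width: 0.0526
gripper_force: 0.0
```

```bash
python3 -c "
from h import *
st(); w=V('wrist'); cv2.imwrite('pics/w1.png',w.im); print(w.C,w.R[2]); t=V('top'); cv2.imwrite('pics/t1.png',t.im)"
```

```text
t 1.40 pos [ 0.4198 -0.2556  0.2156] rot [-180.     0.   -82.1] F [-0.6 -0.6 -0.6] w 0.0526 g 0.0 j [ -8.   3. -22.  -0. -65.  16.]
[ 0.4302 -0.3251  0.3843] [-0.0348  0.254  -0.9666]
```

View pics/w1.png

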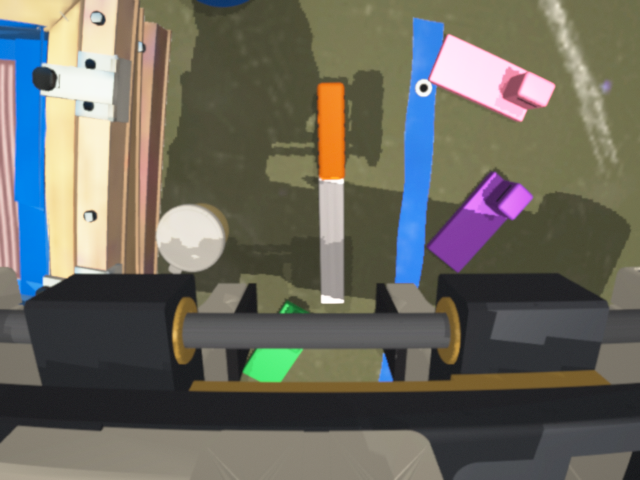

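The wrist picture shows the bar's handle from (331,83) to (331,180), its blade tip at (332,302), and the spacer partly behind the gripper at (275,345).

```bash
cat > bar.py <<'E'
from h import *
def bar(w,zt=.034,box=None):
    # top face of handle at zt: fit minAreaRect of orange
    m=w.mask((3,140,60),(18,255,255),box); m=cv2.morphologyEx(m,cv2.MORPH_CLOSE,np.ones((5,5)))
    c=max(cv2.findContours(m,0,1)[0],key=cv2.contourArea); ct,wh,bx=rect(c); return c,ct,wh,bx
E
python3 - <<'E'
from bar import *
w=V('wrist'); c,ct,wh,bx=bar(w,box=(290,60,370,200)); P=w.plane(bx,.034); print(ct,wh,bx,'\n',P[:,:2],'edges',np.linalg.norm(np.diff(P,axis=0),axis=1))
print("centre",P.mean(0))
# blade tip
m=w.mask((0,0,110),(179,60,255),(310,185,355,305)); c=max(cv2.findContours(m,0,1)[0],key=cv2.contourArea); _,wh,bb=rect(c)
Q=w.plane(bb,.007); print(bb,'\n',Q[:,:2])
E
```

```text
[329.  131.5] (97.0, 28.0) [[315.  83.]
 [343.  83.]
 [343. 180.]
 [315. 180.]] 
 [[ 0.437  -0.3773]
 [ 0.4131 -0.3806]
 [ 0.4005 -0.298 ]
 [ 0.4257 -0.2945]] edges [0.0242 0.0836 0.0255]
centre [ 0.4191 -0.3376  0.034 ]
[[316.8364 185.0015]
 [341.998  184.7727]
 [343.0818 303.9902]
 [317.9202 304.2189]] 
 [[ 0.423  -0.2875]
 [ 0.3986 -0.291 ]
 [ 0.3781 -0.1663]
 [ 0.4047 -0.1624]]
```

```bash
python3 -c "
from h import *
move([.4191,-.3376,.018],-81)"
```

```text
dp mm [ 79.7  10.2 197.5] roll -0.023
```

{"api": "send_rows", "payload": {
  "steps": [
    {"dp":[40,5,10],"roll":-0.02,"jaw":60},
    {"dp":[80,10,50],"roll":-0.02,"jaw":60},
    {"dp":[80,10,105],"roll":-0.02,"jaw":60},
    {"dp":[80,10,150],"roll":-0.02,"jaw":60},
    {"dp":[80,10,180],"roll":-0.02,"jaw":60}
  ]
}}

```text
time_s: 2.17
tcp_pos: [0.4178, -0.3384, 0.0333]
eef_rot: [179.9, 0.1, -81.3]
contact_force: [-0.1, 0.1, 0.2]
gripper_width: 0.0526
gripper_force: 0.0
```

{"api": "send_rows", "payload": {
  "steps": [
    {"dp":[0,0,17.5],"jaw":60},
    {"dp":[0,0,17.5],"jaw":60},
    {"dp":[0,0,17.5],"jaw":20},
    {"dp":[0,0,17.5],"jaw":10},
    {"dp":[0,0,17.5],"jaw":10}
  ],
  "newtons": 30
}}

```text
invalid input
```

```bash
python3 -c "
from h import *
st()"
```

```text
t 2.17 pos [ 0.4178 -0.3384  0.0333] rot [179.9   0.1 -81.3] F [-0.1  0.1  0.2] w 0.0526 g 0.0 j [-18.  19. -29.  -0. -42.  27.]
```

Roll is required in each row.

{"api": "send_rows", "payload": {
  "steps": [
    {"dp":[0,0,17],"roll":0,"jaw":60},
    {"dp":[0,0,17],"roll":0,"jaw":30},
    {"dp":[0,0,17],"roll":0,"jaw":15},
    {"dp":[0,0,17],"roll":0,"jaw":10},
    {"dp":[0,0,17],"roll":0,"jaw":10}
  ],
  "newtons": 30
}}

```text
time_s: 2.8
tcp_pos: [0.4198, -0.338, 0.0196]
eef_rot: [-180.0, -0.0, -81.1]
contact_force: [-2.6, -1.8, 4.4]
gripper_width: 0.0231
gripper_force: 30.1
```

{"api": "send_rows", "payload": {
  "steps": [
    {"dp":[0,0,0],"roll":0,"jaw":10},
    {"dp":[0,0,-20],"roll":0,"jaw":10},
    {"dp":[0,0,-70],"roll":0,"jaw":10},
    {"dp":[0,0,-130],"roll":0,"jaw":10},
    {"dp":[0,0,-150],"roll":0,"jaw":10}
  ]
}}

```text
time_s: 3.42
tcp_pos: [0.4215, -0.3382, 0.1726]
eef_rot: [-179.7, -0.2, -81.1]
contact_force: [0.8, -0.1, -3.1]
gripper_width: 0.023
gripper_force: 29.9
```

```bash
python3 -c "
from h import *
st()
for n in ('wrist','scene','top'):
  v=V(n); cv2.imwrite('pics/%s2.png'%n,v.im)
a=cv2.imread('pics/wrist2.png'); cv2.imwrite('pics/w2.png',a)"
```

```text
t 3.42 pos [ 0.4215 -0.3382  0.1726] rot [-179.7   -0.2  -81.1] F [ 0.8 -0.1 -3.1] w 0.0230 g 29.9 j [-18.  10. -20.   0. -60.  27.]
```

View pics/w2.png

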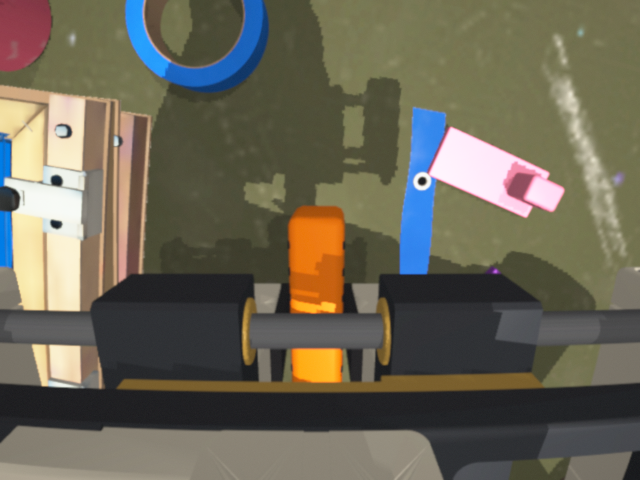

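The bar is held straight in the jaws. Now I'll carry it over the spacer and then the bed, looking from near at each.

{"api": "send_rows", "payload": {
  "steps": [
    {"dp":[-30,-6,-10],"roll":0,"jaw":10},
    {"dp":[-80,-15,-20],"roll":0,"jaw":10},
    {"dp":[-130,-25,-30],"roll":0,"jaw":10},
    {"dp":[-180,-34,-30],"roll":0,"jaw":10},
    {"dp":[-230,-43,-30],"roll":0,"jaw":10}
  ]
}}

```text
time_s: 4.2
tcp_pos: [0.4255, -0.1022, 0.1967]
eef_rot: [179.8, 0.0, -81.1]
contact_force: [1.2, 0.3, -2.6]
gripper_width: 0.0232
gripper_force: 29.9
```

{"api": "send_rows", "payload": {
  "steps": [
    {"dp":[-50,-9,0],"roll":0,"jaw":10},
    {"dp":[-100,-19,0],"roll":0,"jaw":10},
    {"dp":[-115,-21,0],"roll":0,"jaw":10},
    {"dp":[-115,-21,0],"roll":0,"jaw":10}
  ]
}}

```text
time_s: 4.7
tcp_pos: [0.4289, 0.0136, 0.1972]
eef_rot: [179.8, -0.0, -81.0]
contact_force: [0.0, -0.2, -2.9]
gripper_width: 0.0233
gripper_force: 29.9
```

```bash
python3 - <<'E'
from h import *
st(); w=V('wrist'); cv2.imwrite('pics/w3.png',w.im); print(w.C)
for z in (.01,):
  c=w.blob((50,120,50),(75,255,255))[0]; ct,wh,bx=rect(c); print(ct,wh,bx,'\n',w.plane(bx,z)[:,:2])
E
```

```text
t 4.70 pos [0.4289 0.0136 0.1972] rot [179.8  -0.  -81. ] F [ 0.  -0.2 -2.9] w 0.0233 g 29.9 j [ 28.  -3. -30.  -0. -63. -19.]
[ 0.441  -0.0556  0.3659]
[328.7123  82.8798] (51.05469512939453, 128.56112670898438) [[273.4112 124.418 ]
 [340.4494  14.7191]
 [384.0135  41.3416]
 [316.9753 151.0405]] 
 [[ 0.4807 -0.0668]
 [ 0.4368 -0.1663]
 [ 0.396  -0.1513]
 [ 0.4384 -0.0497]]
```

{"api": "send_rows", "payload": {
  "steps": [
    {"dp":[-40,-7,0],"roll":0,"jaw":10},
    {"dp":[-90,-17,0],"roll":0,"jaw":10},
    {"dp":[-140,-26,0],"roll":0,"jaw":10},
    {"dp":[-190,-35,0],"roll":0,"jaw":10},
    {"dp":[-240,-44,0],"roll":0,"jaw":10}
  ]
}}

```text
time_s: 5.38
tcp_pos: [0.4365, 0.257, 0.198]
eef_rot: [180.0, -0.0, -81.2]
contact_force: [1.3, 0.1, -3.1]
gripper_width: 0.0232
gripper_force: 29.9
```

{"api": "send_rows", "payload": {
  "steps": [
    {"dp":[0,0,0],"roll":0,"jaw":10},
    {"dp":[0,0,0],"roll":0,"jaw":10}
  ]
}}

```text
time_s: 5.62
tcp_pos: [0.4362, 0.2556, 0.1977]
eef_rot: [179.9, -0.1, -81.2]
contact_force: [1.1, 0.5, -2.5]
gripper_width: 0.0234
gripper_force: 29.9
```

```bash
python3 - <<'E'
from h import *
st(); w=V('wrist'); cv2.imwrite('pics/w4.png',w.im); print(w.C)
a=cv2.imread('pics/w3.png'); cv2.imwrite('pics/w34.png',np.vstack([a[:300],w.im[:300]]))
E
```

```text
t 5.62 pos [0.4362 0.2556 0.1977] rot [179.9  -0.1 -81.2] F [ 1.1  0.5 -2.5] w 0.0234 g 29.9 j [ 53.   5. -22.  -0. -63. -44.]
[0.4479 0.1866 0.3664]
```

View pics/w34.png

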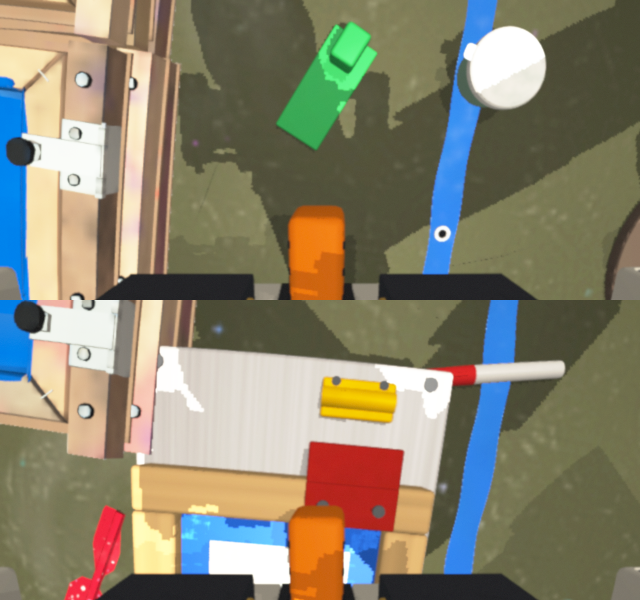

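The upper half shows the spacer at (328,83), with its nose edge at (278,125)–(317,150). The lower half shows the bed's front corners at (158,46) and (452,74), the fulcrum at (358,100), and the lug's front edge running (308,142)–(404,150), rows counted in w4.

```bash
python3 - <<'E'
from h import *
w=V('wrist')
def ang(a,b): d=b-a; return np.degrees(np.arctan2(d[1],d[0]))
P=w.plane([[158,46],[452,74]],.09); print("bed front corners",P[:,:2],"len",np.linalg.norm(P[1]-P[0]),"y-axis yaw",ang(P[0],P[1]), "mid",P.mean(0))
c=w.blob((20,130,90),(32,255,255),(310,70,405,130))[0]; _,wh,bx=rect(c); Q=w.plane(bx,.104); print("ful",bx,'\n',Q[:,:2],Q.mean(0))
c=w.blob((0,150,60),(8,255,255),(300,135,410,235)) [0]; a=cv2.approxPolyDP(c,4,True)[:,0]; L=w.plane(a,.123); print("lug",a.tolist(),'\n',L[:,:2])
s,R=tool(); print(s["tcp_pos"])
# bar angle: orange visible edges at top z
tz=s["tcp_pos"][2]-.018+.034
c=w.blob((3,140,60),(18,255,255),(280,200,350,300))[0]; a=c[:,0]; 
for lab,f in (("L",min),("R",max)):
    e=np.array([[f(a[a[:,1]==y][:,0]),y] for y in range(225,270)]); q=w.plane(e,tz); print(lab,ang(q[0],q[-1]),q[0,:2],q[-1,:2])
print("rear",w.plane([[a[:,0].mean(),a[:,1].min()]],tz))
E
```

```text
bed front corners [[0.564  0.1369]
 [0.3628 0.1244]] len 0.20158358549455213 y-axis yaw -176.45866105281544 mid [0.4634 0.1306 0.09  ]
ful [[319.1402 116.0625]
 [323.0012  76.4879]
 [397.7773  83.7831]
 [393.9163 123.3577]] 
 [[0.4484 0.1679]
 [0.4498 0.1431]
 [0.4011 0.1397]
 [0.3988 0.1647]] [0.4245 0.1539 0.104 ]
lug [[311, 143], [305, 205], [323, 199], [343, 210], [345, 226], [391, 231], [402, 152]] 
 [[0.4509 0.1859]
 [0.4488 0.2249]
 [0.438  0.2193]
 [0.4241 0.2243]
 [0.421  0.2345]
 [0.3906 0.2331]
 [0.3939 0.1824]]
[0.4363 0.2554 0.1983]
L 99.08810832373914 [0.4537 0.2195] [0.4507 0.2381]
R 96.13251913467482 [0.4312 0.216 ] [0.4291 0.2348]
rear [[0.4442 0.2077 0.2143]]
```

```bash
python3 -c "
from h import *
move([.437,-.041,.1975],-86.4)"
```

```text
dp mm [293.1  44.6   1. ] roll 0.09
```

{"api": "send_rows", "payload": {
  "steps": [
    {"dp":[40,6,0],"roll":0.02,"jaw":10},
    {"dp":[95,14,0],"roll":0.05,"jaw":10},
    {"dp":[150,22,0],"roll":0.07,"jaw":10},
    {"dp":[205,31,0],"roll":0.09,"jaw":10},
    {"dp":[260,40,0],"roll":0.09,"jaw":10}
  ]
}}

```text
time_s: 6.35
tcp_pos: [0.4361, -0.0088, 0.1991]
eef_rot: [-179.9, 0.0, -86.3]
contact_force: [1.3, -0.3, -3.5]
gripper_width: 0.0227
gripper_force: 29.9
```

```bash
python3 -c "
from h import *
st(); move([.437,-.041,.1275],-86.4)"
```

```text
t 6.35 pos [ 0.4361 -0.0088  0.1991] rot [-179.9    0.   -86.3] F [ 1.3 -0.3 -3.5] w 0.0227 g 29.9 j [ 25.  -2. -29.   0. -63. -21.]
dp mm [32.2  1.3 71.6] roll 0.001
```

{"api": "send_rows", "payload": {
  "steps": [
    {"dp":[32,1,15],"roll":0,"jaw":10},
    {"dp":[32,1,45],"roll":0,"jaw":10},
    {"dp":[32,1,71],"roll":0,"jaw":10},
    {"dp":[32,1,71],"roll":0,"jaw":10}
  ]
}}

```text
time_s: 6.85
tcp_pos: [0.4361, -0.0396, 0.1265]
eef_rot: [179.8, -0.0, -86.4]
contact_force: [0.2, -0.2, -2.1]
gripper_width: 0.0229
gripper_force: 29.9
```

```bash
python3 - <<'E'
from h import *
st(); v=V('scene'); t=V('top'); s,R=tool(); p=s["tcp_pos"]
b=np.array([-.063,.998,0]); o=p-[0,0,.0196]
tip=o+.175*b; print("pred tip",tip,v.proj([tip,tip+[0,0,.007],[.4245,.154,.104]]), t.proj([tip,o]))
a=cv2.resize(v.im[230:340,170:330],None,fx=3.5,fy=3.5,interpolation=cv2.INTER_CUBIC)
q=cv2.resize(t.im[180:300,180:380],None,fx=2.8,fy=2.8,interpolation=cv2.INTER_CUBIC)[:200]
cv2.imwrite('pics/st3.png',np.vstack([a,q]))
E
```

```text
t 6.85 pos [ 0.4361 -0.0396  0.1265] rot [179.8  -0.  -86.4] F [ 0.2 -0.2 -2.1] w 0.0229 g 29.9 j [ 21.   3. -35.  -0. -52. -17.]
pred tip [0.4272 0.136  0.109 ] [[266.169  267.7143]
 [265.9821 265.7959]
 [262.1102 272.9344]] [[257.3836 237.8924]
 [320.3617 232.4575]]
```

View pics/st3.png

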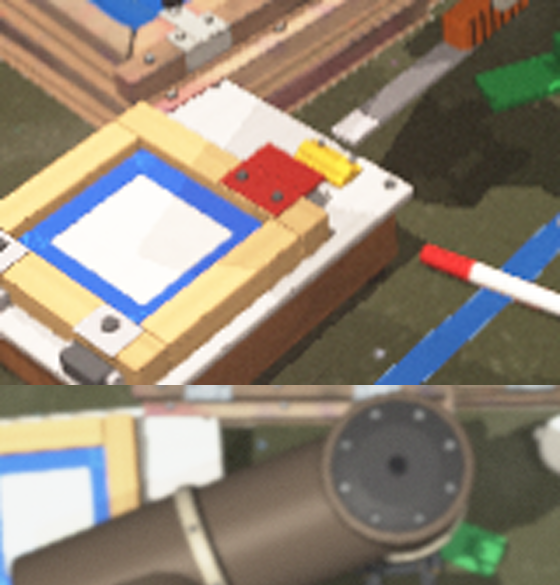

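The scene view puts the bar tip at (268,269) and the fulcrum crest at (264,275), as predicted. Now I'll insert it.

{"api": "send_rows", "payload": {
  "steps": [
    {"dp":[-14,0,0],"roll":0,"jaw":10},
    {"dp":[-28,0,0],"roll":0,"jaw":10},
    {"dp":[-42,0,0],"roll":0,"jaw":10},
    {"dp":[-54,0,0],"roll":0,"jaw":10},
    {"dp":[-54,0,0],"roll":0,"jaw":10}
  ]
}}

```text
time_s: 7.58
tcp_pos: [0.4345, 0.017, 0.1278]
eef_rot: [-180.0, 0.0, -86.2]
contact_force: [-0.6, 0.3, -2.9]
gripper_width: 0.0232
gripper_force: 29.9
```

{"api": "send_rows", "payload": {
  "steps": [
    {"dp":[-7,0,0],"roll":0,"jaw":10},
    {"dp":[-14,0,0],"roll":0,"jaw":10},
    {"dp":[-14,0,0],"roll":0,"jaw":10}
  ]
}}

```text
time_s: 7.95
tcp_pos: [0.4336, 0.0301, 0.1277]
eef_rot: [-180.0, 0.0, -86.3]
contact_force: [-0.5, -0.1, -2.5]
gripper_width: 0.0235
gripper_force: 29.9
```

```bash
python3 -c "
from h import *
st()"
```

```text
t 7.95 pos [0.4336 0.0301 0.1277] rot [-180.     0.   -86.3] F [-0.5 -0.1 -2.5] w 0.0235 g 29.9 j [ 30.   2. -35.  -0. -52. -26.]
```

{"api": "send_rows", "payload": {
  "steps": [
    {"dp":[0,0,5],"roll":0,"jaw":10},
    {"dp":[0,0,10],"roll":0,"jaw":10},
    {"dp":[0,0,15],"roll":0,"jaw":10},
    {"dp":[0,0,19],"roll":0,"jaw":10},
    {"dp":[0,0,23],"roll":0,"jaw":10}
  ]
}}

```text
time_s: 8.57
tcp_pos: [0.4338, 0.0286, 0.1054]
eef_rot: [-180.0, -0.1, -86.2]
contact_force: [-2.5, -8.6, 16.5]
gripper_width: 0.0236
gripper_force: 30.1
```

{"api": "send_rows", "payload": {
  "steps": [
    {"dp":[0,0,4],"roll":0,"jaw":10},
    {"dp":[-0.5,0,8],"roll":0,"jaw":10},
    {"dp":[-1,0,12],"roll":0,"jaw":10},
    {"dp":[-1.5,0,15],"roll":0,"jaw":10},
    {"dp":[-2,0,19],"roll":0,"jaw":10}
  ]
}}

```text
time_s: 9.2
tcp_pos: [0.4336, 0.0292, 0.0868]
eef_rot: [180.0, -0.2, -86.2]
contact_force: [0.0, -17.2, 16.6]
gripper_width: 0.0232
gripper_force: 30.0
```

```bash
python3 - <<'E'
from h import *
st(); v=V('scene')
cv2.imwrite('pics/s4.png',cv2.resize(v.im[220:340,170:330],None,fx=4,fy=4,interpolation=cv2.INTER_CUBIC))
E
```

```text
t 9.20 pos [0.4336 0.0292 0.0868] rot [180.   -0.2 -86.2] F [  0.  -17.2  16.6] w 0.0232 g 30.0 j [ 30.   5. -39.   0. -46. -27.]
```

View pics/s4.png

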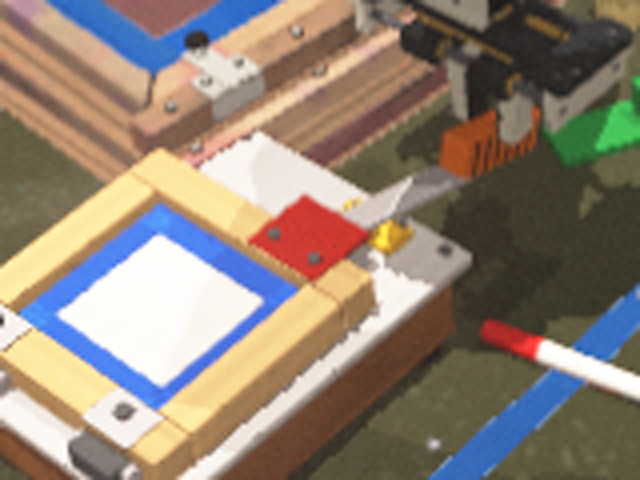

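The bar sits over the fulcrum with the lug, at (310,235), lifting. I'll continue levering.

{"api": "send_rows", "payload": {
  "steps": [
    {"dp":[-1,0,4],"roll":0,"jaw":10},
    {"dp":[-2,0,8],"roll":0,"jaw":10},
    {"dp":[-3,0,11],"roll":0,"jaw":10},
    {"dp":[-4,0,15],"roll":0,"jaw":10},
    {"dp":[-5,0,18],"roll":0,"jaw":10}
  ],
  "newtons": 35
}}

```text
time_s: 9.88
tcp_pos: [0.4321, 0.033, 0.0681]
eef_rot: [179.8, -0.3, -86.2]
contact_force: [1.3, -23.7, 15.4]
gripper_width: 0.0233
gripper_force: 35.1
```

```bash
cat > lug.py <<'E'
from h import *
# lug outer-edge top corners seen in scene; bed frame model gives lift (vertical plane of known x,y path)
def lift(v):
    B=np.array([[-.063,-.998],[.998,-.063]]); F=np.array([.4245,.154])
    c=v.blob((0,150,80),(8,255,255),(220,255,275,305))[0]; p=c[:,0].astype(float)
    k=p[np.argmax(p[:,0])]   # rightmost corner = outer edge, +y? end
    best=[]
    for f in np.arange(0,.16,.002):
        # lug outer corners: local from hinge (-214, 33) mm
        x=-214*np.cos(f)+33*np.sin(f); z=214*np.sin(f)+33*np.cos(f)
        q=[]
        for y in(-30,30): xy=F+B@np.array([(x+244)/1e3,y/1e3]); q.append([*xy,.09+z/1e3])
        best.append(v.proj(q))
    return p,best
E
python3 - <<'E'
from lug import *
st(); v=V('scene'); p,b=lift(v)
a=cv2.approxPolyDP(p.astype(np.int32)[:,None],2,True)[:,0]; print(a.tolist())
for i in (0,30,40,50,60): print(round(i*.002,3),b[i].tolist())
E
```

```text
t 9.88 pos [0.4321 0.033  0.0681] rot [179.8  -0.3 -86.2] F [  1.3 -23.7  15.4] w 0.0233 g 35.1 j [ 31.   7. -40.   0. -43. -27.]
[[244, 268], [231, 278], [248, 288], [261, 276]]
0.0 [[245.5218505434024, 269.0056136145394], [262.0602057604868, 278.7829477791192]]
0.06 [[244.4152211642442, 265.9231894487128], [261.0469906880114, 275.7035535875893]]
0.08 [[243.99859708872575, 264.9300107222419], [260.6616199388006, 274.71266987060164]]
0.1 [[243.55802548823328, 263.9547270968098], [260.2523342802214, 273.74033327595254]]
0.12 [[243.09347163805035, 262.9977895737049], [259.8190834921648, 272.78700069120663]]
```

```bash
python3 - <<'E'
from lug import *
v=V('scene')
def edges(im):
    m=cv2.inRange(cv2.cvtColor(im,cv2.COLOR_BGR2HSV),(0,150,80),(8,255,255)); k=np.zeros_like(m);k[255:305,220:275]=255
    c=max(cv2.findContours(m&k,0,1)[0],key=cv2.contourArea); mo=cv2.moments(c); _,wh,bx=rect(c); return mo['m10']/mo['m00'],mo['m01']/mo['m00'],mo['m00'],bx
a=edges(cv2.imread('pics/scene0.png')); b=edges(v.im); print(a,b)
# predicted centroid motion of lug top-face + front bar
B=np.array([[-.063,-.998],[.998,-.063]]); F=np.array([.4245,.154])
for f in (0,.06,.08,.1,.12):
    q=[]
    for X in (-214,-190,-165):
        x=X*np.cos(f)+33*np.sin(f); z=-X*np.sin(f)+33*np.cos(f); q.append([*(F+B@np.array([(x+244)/1e3,0])),.09+z/1e3])
    print(f,v.proj(q).mean(0))
E
```

```text
(247.47798742138363, 281.08919382504286, 291.5, array([[232.5588, 281.7353],
       [241.1176, 267.4706],
       [262.4412, 280.2647],
       [253.8823, 294.5294]], dtype=float32)) (246.10026666666664, 277.5909333333333, 312.5, array([[230.7353, 278.4411],
       [239.8235, 263.2941],
       [261.4412, 276.2647],
       [252.353 , 291.4117]], dtype=float32))
0 [247.1301 278.9611]
0.06 [246.0799 276.2864]
0.08 [245.6871 275.4281]
0.1 [245.2728 274.587 ]
0.12 [244.8371 273.7637]
```

{"api": "send_rows", "payload": {
  "steps": [
    {"dp":[0,0,0],"roll":0,"jaw":10},
    {"dp":[-1.5,0,1],"roll":0,"jaw":10},
    {"dp":[-3,0,2],"roll":0,"jaw":10},
    {"dp":[-4.5,0,3],"roll":0,"jaw":10},
    {"dp":[-4.5,0,3],"roll":0,"jaw":10}
  ],
  "newtons": 50
}}

```text
time_s: 10.6
tcp_pos: [0.4299, 0.0345, 0.0643]
eef_rot: [179.6, -0.6, -86.3]
contact_force: [5.7, -38.1, 9.0]
gripper_width: 0.023
gripper_force: 50.1
```

```bash
cat > lug2.py <<'E'
from h import *
def edges(im):
    m=cv2.inRange(cv2.cvtColor(im,cv2.COLOR_BGR2HSV),(0,150,80),(8,255,255)); k=np.zeros_like(m);k[250:305,220:275]=255
    c=max(cv2.findContours(m&k,0,1)[0],key=cv2.contourArea); mo=cv2.moments(c); return np.array([mo['m10']/mo['m00'],mo['m01']/mo['m00']]),mo['m00']
st(); v=V('scene'); a=edges(cv2.imread('pics/scene0.png')); b=edges(v.im); d=b[0]-a[0]; print(d,b[1],"phi~",-d[1]/43.9)
E
python3 lug2.py
```

```text
t 10.60 pos [0.4299 0.0345 0.0643] rot [179.6  -0.6 -86.3] F [  5.7 -38.1   9. ] w 0.0230 g 50.1 j [ 31.   7. -40.   0. -43. -28.]
[-1.5485 -3.7469] 314.5 phi~ 0.08534969208885078
```

{"api": "send_rows", "payload": {
  "steps": [
    {"dp":[1.5,0,0],"roll":0,"jaw":10},
    {"dp":[2,0,2],"roll":0,"jaw":10},
    {"dp":[2,0,4],"roll":0,"jaw":10},
    {"dp":[2,0,5],"roll":0,"jaw":10},
    {"dp":[2,0,5],"roll":0,"jaw":10}
  ]
}}

```text
time_s: 11.28
tcp_pos: [0.4316, 0.0356, 0.06]
eef_rot: [179.8, -0.3, -86.2]
contact_force: [0.3, -21.9, 13.1]
gripper_width: 0.0232
gripper_force: 50.1
```

```bash
python3 lug2.py
```

```text
t 11.28 pos [0.4316 0.0356 0.06  ] rot [179.8  -0.3 -86.2] F [  0.3 -21.9  13.1] w 0.0232 g 50.1 j [ 31.   8. -41.   0. -42. -28.]
[-1.6743 -4.1352] 311.5 phi~ 0.09419607599602076
```

{"api": "send_rows", "payload": {
  "steps": [
    {"dp":[0,0,1],"roll":0,"jaw":10},
    {"dp":[0,0,2],"roll":0,"jaw":10},
    {"dp":[-0.5,0,3],"roll":0,"jaw":10},
    {"dp":[-0.5,0,4],"roll":0,"jaw":10},
    {"dp":[-0.5,0,4],"roll":0,"jaw":10}
  ]
}}

```text
time_s: 11.95
tcp_pos: [0.4321, 0.0368, 0.0563]
eef_rot: [179.9, -0.2, -86.2]
contact_force: [-2.2, -18.7, 15.4]
gripper_width: 0.0228
gripper_force: 50.1
```

```bash
python3 lug2.py
```

```text
t 11.95 pos [0.4321 0.0368 0.0563] rot [179.9  -0.2 -86.2] F [ -2.2 -18.7  15.4] w 0.0228 g 50.1 j [ 31.   8. -41.   0. -41. -28.]
[-1.7824 -4.3958] 317.5 phi~ 0.10013110489368773
```

Frame is at about 0.10 rad (19 mm). Now I'll withdraw the bar horizontally, then raise it.

{"api": "send_rows", "payload": {
  "steps": [
    {"dp":[8,0,0],"roll":0,"jaw":10},
    {"dp":[18,0,0],"roll":0,"jaw":10},
    {"dp":[30,0,0],"roll":0,"jaw":10},
    {"dp":[45,0,-5],"roll":0,"jaw":10},
    {"dp":[70,0,-25],"roll":0,"jaw":10}
  ]
}}

```text
time_s: 12.62
tcp_pos: [0.4365, -0.0313, 0.0802]
eef_rot: [179.8, -0.0, -86.2]
contact_force: [-0.1, -0.0, -3.1]
gripper_width: 0.0233
gripper_force: 50.0
```

```bash
python3 lug2.py
```

```text
t 12.62 pos [ 0.4365 -0.0313  0.0802] rot [179.8  -0.  -86.2] F [-0.1 -0.  -3.1] w 0.0233 g 50.0 j [ 22.   6. -39.  -0. -45. -18.]
[-1.8403 -4.3935] 316.0 phi~ 0.10008015306509384
```

{"api": "send_rows", "payload": {
  "steps": [
    {"dp":[40,0,-40],"roll":0,"jaw":10},
    {"dp":[90,0,-70],"roll":0,"jaw":10},
    {"dp":[145,0,-80],"roll":0,"jaw":10},
    {"dp":[200,3,-80],"roll":0,"jaw":10},
    {"dp":[250,6,-80],"roll":0,"jaw":10}
  ]
}}

```text
time_s: 13.3
tcp_pos: [0.447, -0.2825, 0.161]
eef_rot: [-180.0, 0.0, -86.3]
contact_force: [0.6, -0.1, -2.6]
gripper_width: 0.0228
gripper_force: 50.0
```

```bash
python3 - <<'E'
from h import *
st(); move([.42,-.36,.16],-86)
E
```

```text
t 13.30 pos [ 0.447  -0.2825  0.161 ] rot [-180.     0.   -86.3] F [ 0.6 -0.1 -2.6] w 0.0228 g 50.0 j [-11.   9. -22.  -0. -58.  15.]
dp mm [75.6 31.9  1. ] roll -0.005
```

{"api": "send_rows", "payload": {
  "steps": [
    {"dp":[40,16,0],"roll":0,"jaw":10},
    {"dp":[75,32,20],"roll":0,"jaw":10},
    {"dp":[75,32,65],"roll":0,"jaw":10},
    {"dp":[75,32,100],"roll":0,"jaw":10},
    {"dp":[75,32,112],"roll":0,"jaw":10}
  ],
  "newtons": 20
}}

```text
time_s: 13.92
tcp_pos: [0.4185, -0.357, 0.0466]
eef_rot: [179.8, 0.1, -86.3]
contact_force: [-0.0, -0.6, -2.6]
gripper_width: 0.0236
gripper_force: 20.0
```

{"api": "send_rows", "payload": {
  "steps": [
    {"dp":[0,0,5],"roll":0,"jaw":10},
    {"dp":[0,0,11],"roll":0,"jaw":10},
    {"dp":[0,0,17],"roll":0,"jaw":10},
    {"dp":[0,0,23],"roll":0,"jaw":10},
    {"dp":[0,0,28],"roll":0,"jaw":10}
  ],
  "newtons": 12
}}

```text
time_s: 14.55
tcp_pos: [0.4219, -0.3562, 0.0225]
eef_rot: [-179.8, -0.0, -86.2]
contact_force: [-0.3, 13.7, 13.6]
gripper_width: 0.0239
gripper_force: 12.0
```

```bash
python3 - <<'E'
from h import *
st(); v=V('scene'); t=V('top')
a=cv2.resize(v.im[180:320,300:460],None,fx=3.5,fy=3.5,interpolation=cv2.INTER_CUBIC); w=V('wrist')
cv2.imwrite('pics/st5.png',np.hstack([cv2.resize(w.im,(480,360)),cv2.resize(t.im[180:310,340:460],(320,360))]))
E
```

```text
t 14.55 pos [ 0.4219 -0.3562  0.0225] rot [-179.8   -0.   -86.2] F [-0.3 13.7 13.6] w 0.0239 g 12.0 j [-20.  21. -28.  -0. -41.  24.]
```

View pics/st5.png

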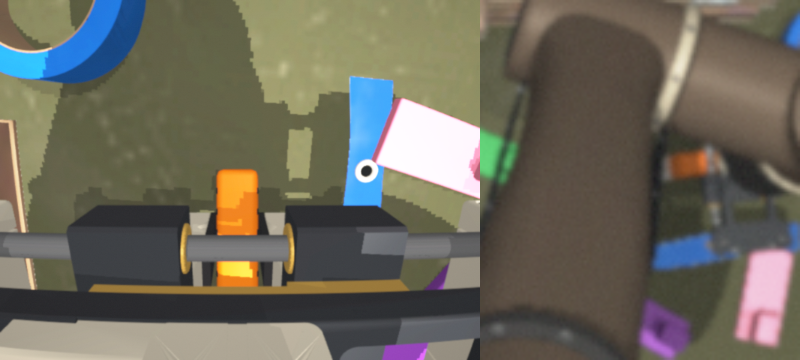

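{"api": "send_rows", "payload": {
  "steps": [
    {"dp":[0,0,2],"roll":0,"jaw":10},
    {"dp":[0,0,2],"roll":0,"jaw":40},
    {"dp":[0,0,2],"roll":0,"jaw":60},
    {"dp":[0,0,2],"roll":0,"jaw":60},
    {"dp":[0,0,-10],"roll":0,"jaw":60}
  ],
  "newtons": 3
}}

```text
time_s: 15.32
tcp_pos: [0.4199, -0.3567, 0.0304]
eef_rot: [179.9, 0.0, -86.3]
contact_force: [-0.6, -0.4, 0.7]
gripper_width: 0.0516
gripper_force: 0.0
```

{"api": "send_rows", "payload": {
  "steps": [
    {"dp":[0,0,-50],"roll":0,"jaw":60},
    {"dp":[-20,0,-110],"roll":0,"jaw":60},
    {"dp":[-75,0,-165],"roll":0,"jaw":60},
    {"dp":[-130,0,-180],"roll":0,"jaw":60},
    {"dp":[-190,0,-180],"roll":0,"jaw":60}
  ]
}}

```text
time_s: 15.95
tcp_pos: [0.4094, -0.1719, 0.2133]
eef_rot: [-179.7, -0.0, -86.3]
contact_force: [0.7, 0.9, 0.5]
gripper_width: 0.0526
gripper_force: 0.0
```

{"api": "send_rows", "payload": {
  "steps": [
    {"dp":[-55,0,0],"roll":0,"jaw":60},
    {"dp":[-110,0,0],"roll":0,"jaw":60},
    {"dp":[-165,0,0],"roll":0,"jaw":60},
    {"dp":[-170,0,0],"roll":0,"jaw":60},
    {"dp":[-170,0,0],"roll":0,"jaw":60}
  ]
}}

```text
time_s: 16.58
tcp_pos: [0.3976, -0.0031, 0.211]
eef_rot: [-179.9, 0.0, -86.2]
contact_force: [0.7, -0.2, -0.1]
gripper_width: 0.052
gripper_force: 0.0
```

```bash
python3 - <<'E'
from h import *
st(); w=V('wrist'); t=V('top'); cv2.imwrite('pics/w6.png',w.im); cv2.imwrite('pics/t6.png',t.im)
c=w.blob((50,120,50),(75,255,255))[0]; a=cv2.approxPolyDP(c,3,True)[:,0]; P=w.plane(a,.01)
for u,p in zip(a,P): print(u,p[:2])
cv2.imwrite('pics/w6v.png',w.im)
E
```

```text
t 16.57 pos [ 0.3976 -0.0031  0.211 ] rot [-179.9    0.   -86.2] F [ 0.7 -0.2 -0.1] w 0.0520 g 0.0 j [ 28.  -7. -32.   0. -65. -25.]
[294  43] [ 0.4291 -0.1603]
[281  47] [ 0.4406 -0.1562]
[237 142] [ 0.4779 -0.07  ]
[276 165] [ 0.4401 -0.0509]
[324  70] [ 0.4007 -0.139 ]
[312  60] [ 0.4121 -0.1468]
[309  51] [ 0.4153 -0.1543]
```

View pics/w6v.png

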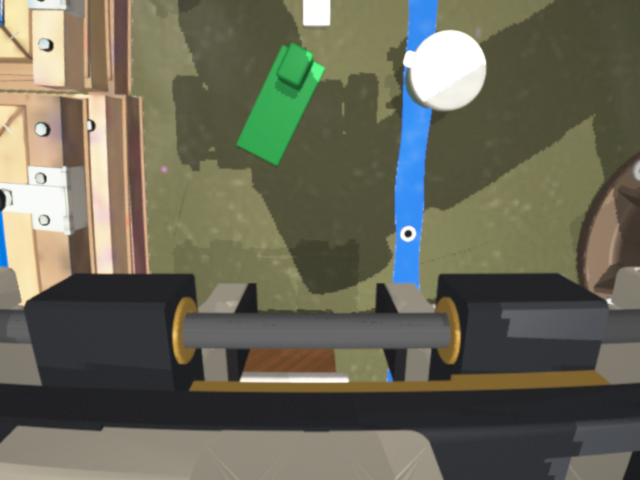

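```bash
python3 - <<'E'
from h import *
move([.425,-.137,.029],-114.5)
E
```

```text
dp mm [134.4 -18.9 181.6] roll 0.492
```

{"api": "send_rows", "payload": {
  "steps": [
    {"dp":[45,-6,10],"roll":0.16,"jaw":60},
    {"dp":[90,-12,40],"roll":0.33,"jaw":60},
    {"dp":[134,-19,80],"roll":0.49,"jaw":60},
    {"dp":[134,-19,115],"roll":0.49,"jaw":60},
    {"dp":[134,-19,130],"roll":0.49,"jaw":60}
  ]
}}

```text
time_s: 17.3
tcp_pos: [0.4232, -0.1384, 0.0781]
eef_rot: [179.8, -0.1, -114.7]
contact_force: [0.3, 0.5, 0.8]
gripper_width: 0.0524
gripper_force: 0.0
```

```bash
python3 - <<'E'
from h import *
st(); move([.425,-.137,.029],-114.5)
w=V('wrist'); m=w.mask((50,120,50),(75,255,255)); print(m.sum()/255)
c=w.blob((50,120,50),(75,255,255))[0]; a=cv2.approxPolyDP(c,3,True)[:,0]
for z in (.043,.01): print(z,[(u.tolist(),p[:2].round(4).tolist()) for u,p in zip(a,w.plane(a,z))])
E
```

```text
t 17.30 pos [ 0.4232 -0.1384  0.0781] rot [ 179.8   -0.1 -114.7] F [0.3 0.5 0.8] w 0.0524 g 0.0 j [  7.   7. -38.  -0. -45. -32.]
dp mm [-2.1 -1.2 49.1] roll -0.003
6676.0
0.043 [([347, 234], [0.3999, -0.1516]), ([282, 237], [0.433, -0.1649]), ([285, 312], [0.4511, -0.1239]), ([349, 311], [0.4171, -0.109])]
0.01 [([347, 234], [0.4006, -0.1434]), ([282, 237], [0.439, -0.1588]), ([285, 312], [0.46, -0.1112]), ([349, 311], [0.4205, -0.0939])]
```

{"api": "send_rows", "payload": {
  "steps": [
    {"dp":[-1,-2,30],"roll":0,"jaw":60},
    {"dp":[-1,-2,49],"roll":0,"jaw":60},
    {"dp":[-1,-2,49],"roll":0,"jaw":30},
    {"dp":[-1,-2,49],"roll":0,"jaw":12},
    {"dp":[-1,-2,49],"roll":0,"jaw":10}
  ],
  "newtons": 25
}}

```text
time_s: 17.98
tcp_pos: [0.4281, -0.1359, 0.0324]
eef_rot: [-179.9, 0.0, -114.4]
contact_force: [-0.6, 1.2, 0.6]
gripper_width: 0.028
gripper_force: 0.2
```

{"api": "send_rows", "payload": {
  "steps": [
    {"dp":[0,0,0],"roll":0,"jaw":10},
    {"dp":[0,0,-10],"roll":0,"jaw":10},
    {"dp":[0,0,-50],"roll":-0.1,"jaw":10},
    {"dp":[0,0,-100],"roll":-0.28,"jaw":10},
    {"dp":[0,0,-130],"roll":-0.45,"jaw":10}
  ]
}}

```text
time_s: 18.6
tcp_pos: [0.4286, -0.1358, 0.1648]
eef_rot: [-179.7, -0.0, -88.2]
contact_force: [0.5, -0.8, -0.4]
gripper_width: 0.0089
gripper_force: 0.0
```

```bash
python3 - <<'E'
from h import *
st()
B=np.array([[-.063,-.998],[.998,-.063]]); F=np.array([.4245,.154])
# spacer at bed y=-20 (fulcrum y=45 -> rel -65); grip x in bed for nose 25 mm short of frame
for nose in (-95,-20): print(nose,F+B@np.array([(nose-85+119)/1e3,-.065]))
v=V('scene'); 
w=V('wrist'); c=w.blob((50,120,50),(75,255,255)); print([cv2.contourArea(k) for k in c],rect(c[0])[2].tolist())
E
```

```text
t 18.60 pos [ 0.4286 -0.1358  0.1648] rot [-179.7   -0.   -88.2] F [ 0.5 -0.8 -0.4] w 0.0089 g 0.0 j [  8.   1. -31.   0. -58.  -6.]
-95 [0.4932 0.0972]
-20 [0.4885 0.1721]
[4045.0] [[263.60003662109375, 289.8000183105469], [309.20001220703125, 198.6000213623047], [354.0, 221.00003051757812], [308.4000244140625, 312.20001220703125]]
```

The gripper closed late and missed. I'll re-measure and retry.

```bash
python3 - <<'E'
from h import *
w=V('wrist'); c=w.blob((50,120,50),(75,255,255))[0]; a=cv2.approxPolyDP(c,3,True)[:,0]; P=w.plane(a,.01)
for u,p in zip(a,P): print(u,p[:2])
print(w.C)
cv2.imwrite('pics/w7.png',w.im[150:350,180:480])
E
```

```text
[310 200] [ 0.4382 -0.1591]
[275 271] [ 0.4679 -0.0943]
[282 275] [ 0.4616 -0.0907]
[283 282] [ 0.4606 -0.084 ]
[306 285] [ 0.4398 -0.0819]
[306 312] [ 0.4391 -0.0553]
[353 223] [ 0.4005 -0.1403]
[ 0.4316 -0.2059  0.3345]
```

View pics/w7.png

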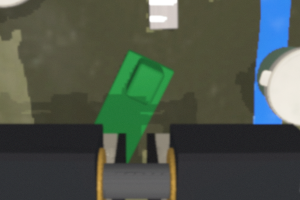

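The spacer is unmoved: its rear corners are at (310,200) and (353,223).

```bash
python3 - <<'E'
from h import *
move([.4257,-.1365,.028],-114.8)
E
```

```text
dp mm [  0.8   3.9 135.8] roll 0.458
```

{"api": "send_rows", "payload": {
  "steps": [
    {"dp":[0,0,0],"roll":0.15,"jaw":55},
    {"dp":[0,3,30],"roll":0.3,"jaw":55},
    {"dp":[0,3,60],"roll":0.46,"jaw":55},
    {"dp":[0,3,90],"roll":0.46,"jaw":55},
    {"dp":[0,3,110],"roll":0.46,"jaw":55}
  ]
}}

```text
time_s: 19.38
tcp_pos: [0.4233, -0.1359, 0.0497]
eef_rot: [179.9, -0.1, -115.0]
contact_force: [-0.4, 0.5, -0.6]
gripper_width: 0.047
gripper_force: 0.0
```

```bash
python3 - <<'E'
from h import *
st();move([.4257,-.1365,.028],-114.8)
E
```

```text
t 19.38 pos [ 0.4233 -0.1359  0.0497] rot [ 179.9   -0.1 -115. ] F [-0.4  0.5 -0.6] w 0.0470 g 0.0 j [  8.  10. -40.  -0. -41. -33.]
dp mm [-0.5 -2.5 21.7] roll -0.004
```

{"api": "send_rows", "payload": {
  "steps": [
    {"dp":[0,-2,15],"roll":0,"jaw":55},
    {"dp":[0,-2,22],"roll":0,"jaw":40},
    {"dp":[0,-2,22],"roll":0,"jaw":15},
    {"dp":[0,-2,22],"roll":0,"jaw":10},
    {"dp":[0,-2,22],"roll":0,"jaw":10}
  ],
  "newtons": 25
}}

```text
time_s: 20.0
tcp_pos: [0.4265, -0.1366, 0.0299]
eef_rot: [-180.0, 0.0, -114.9]
contact_force: [-0.1, 0.3, -0.1]
gripper_width: 0.0211
gripper_force: 24.9
```

{"api": "send_rows", "payload": {
  "steps": [
    {"dp":[0,0,0],"roll":0,"jaw":10},
    {"dp":[0,0,0],"roll":0,"jaw":10},
    {"dp":[0,0,0],"roll":0,"jaw":10}
  ]
}}

```text
time_s: 20.38
tcp_pos: [0.4264, -0.1367, 0.0297]
eef_rot: [-180.0, 0.0, -114.9]
contact_force: [-2.5, 0.7, 5.5]
gripper_width: 0.0213
gripper_force: 24.9
```

Gripped. Lift and carry to the bed front.

{"api": "send_rows", "payload": {
  "steps": [
    {"dp":[0,0,-15],"roll":0,"jaw":10},
    {"dp":[0,0,-60],"roll":-0.1,"jaw":10},
    {"dp":[0,0,-110],"roll":-0.25,"jaw":10},
    {"dp":[0,0,-130],"roll":-0.4,"jaw":10},
    {"dp":[0,0,-130],"roll":-0.5,"jaw":10}
  ]
}}

```text
time_s: 21.0
tcp_pos: [0.4275, -0.1365, 0.1612]
eef_rot: [-179.8, 0.0, -86.0]
contact_force: [0.2, -0.1, -1.8]
gripper_width: 0.0212
gripper_force: 24.9
```

```bash
python3 - <<'E'
from h import *
st();move([.498,.0975,.16],-86.4)
E
```

```text
t 21.00 pos [ 0.4275 -0.1365  0.1612] rot [-179.8    0.   -86. ] F [ 0.2 -0.1 -1.8] w 0.0212 g 24.9 j [  8.   1. -31.   0. -57.  -4.]
dp mm [-228.6  -86.5    1.6] roll 0.006
```

{"api": "send_rows", "payload": {
  "steps": [
    {"dp":[-40,-17,0],"roll":0,"jaw":10},
    {"dp":[-95,-37,0],"roll":0.005,"jaw":10},
    {"dp":[-150,-57,0],"roll":0.005,"jaw":10},
    {"dp":[-200,-76,0],"roll":0.005,"jaw":10},
    {"dp":[-228,-86,0],"roll":0.005,"jaw":10}
  ]
}}

```text
time_s: 21.62
tcp_pos: [0.4978, 0.099, 0.159]
eef_rot: [180.0, 0.0, -86.5]
contact_force: [-0.4, -0.8, -0.6]
gripper_width: 0.0209
gripper_force: 24.9
```

```bash
python3 - <<'E'
from h import *
st();move([.498,.0975,.123],-86.4)
v=V('scene'); w=V('wrist')
a=cv2.resize(v.im[210:310,190:310],None,fx=4.8,fy=4.8,interpolation=cv2.INTER_CUBIC)
cv2.imwrite('pics/s8.png',a)
E
```

```text
t 21.62 pos [0.4978 0.099  0.159 ] rot [180.    0.  -86.5] F [-0.4 -0.8 -0.6] w 0.0209 g 24.9 j [ 33.   7. -25.  -0. -58. -30.]
dp mm [ 1.5 -0.1 36. ] roll -0.001
```

View pics/s8.png

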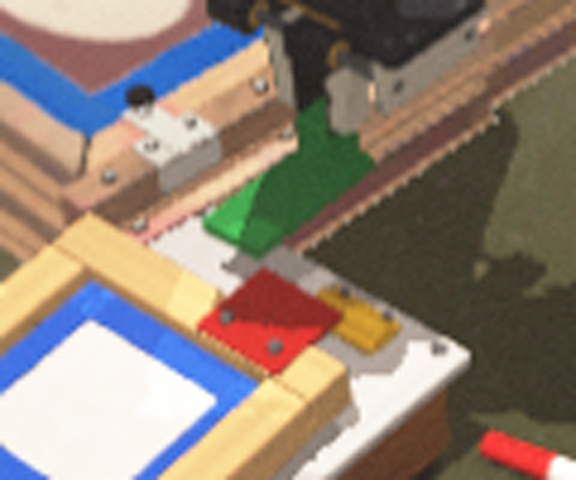

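The spacer is level over the bed, left of the fulcrum, with its nose at (235,240) in the crop. I've used up my picture allowance, so I'll go on by numbers only.

{"api": "send_rows", "payload": {
  "steps": [
    {"dp":[1,0,15],"roll":0,"jaw":10},
    {"dp":[1,0,30],"roll":0,"jaw":10},
    {"dp":[1,0,36],"roll":0,"jaw":10},
    {"dp":[1,0,36],"roll":0,"jaw":10}
  ]
}}

```text
time_s: 22.22
tcp_pos: [0.4969, 0.0947, 0.1227]
eef_rot: [179.9, -0.0, -86.6]
contact_force: [0.5, 0.1, -1.2]
gripper_width: 0.0212
gripper_force: 24.9
```

{"api": "send_rows", "payload": {
  "steps": [
    {"dp":[0,0,1],"roll":0,"jaw":10},
    {"dp":[0,0,2],"roll":0,"jaw":10},
    {"dp":[0,0,2],"roll":0,"jaw":10}
  ]
}}

```text
time_s: 22.6
tcp_pos: [0.4974, 0.0955, 0.1216]
eef_rot: [-180.0, 0.0, -86.6]
contact_force: [0.6, 0.3, -1.9]
gripper_width: 0.0214
gripper_force: 24.9
```

```bash
python3 lug2.py
```

```text
t 22.60 pos [0.4974 0.0955 0.1216] rot [-180.     0.   -86.6] F [ 0.6  0.3 -1.9] w 0.0214 g 24.9 j [ 33.  10. -28.  -0. -53. -30.]
[-1.7366 -4.4972] 319.0 phi~ 0.10244282009235459
```

{"api": "send_rows", "payload": {
  "steps": [
    {"dp":[-14,0,0],"roll":0,"jaw":10},
    {"dp":[-28,0,0],"roll":0,"jaw":10},
    {"dp":[-40,0,0],"roll":0,"jaw":10},
    {"dp":[-50,0,0],"roll":0,"jaw":10},
    {"dp":[-58,0,0],"roll":0,"jaw":10}
  ]
}}

```text
time_s: 23.28
tcp_pos: [0.4938, 0.1542, 0.1214]
eef_rot: [180.0, -0.0, -86.5]
contact_force: [0.1, 0.0, -1.3]
gripper_width: 0.0215
gripper_force: 24.9
```

{"api": "send_rows", "payload": {
  "steps": [
    {"dp":[-6,0,0],"roll":0,"jaw":10},
    {"dp":[-12,0,0],"roll":0,"jaw":10},
    {"dp":[-18,0,0],"roll":0,"jaw":10},
    {"dp":[-20,0,0],"roll":0,"jaw":10}
  ]
}}

```text
time_s: 23.78
tcp_pos: [0.4927, 0.1736, 0.1214]
eef_rot: [-180.0, 0.0, -86.6]
contact_force: [-0.2, -0.0, -0.9]
gripper_width: 0.0213
gripper_force: 24.9
```

```bash
python3 lug2.py
```

```text
t 23.77 pos [0.4927 0.1736 0.1214] rot [-180.     0.   -86.6] F [-0.2 -0.  -0.9] w 0.0213 g 24.9 j [ 41.  11. -26.  -0. -53. -38.]
[-1.8925 -4.4899] 326.5 phi~ 0.10227581948461742
```

{"api": "send_rows", "payload": {
  "steps": [
    {"dp":[0,0,1],"roll":0,"jaw":10},
    {"dp":[0,0,2],"roll":0,"jaw":10},
    {"dp":[0,0,2.5],"roll":0,"jaw":10},
    {"dp":[0,0,2.5],"roll":0,"jaw":10}
  ]
}}

```text
time_s: 24.32
tcp_pos: [0.4927, 0.173, 0.1197]
eef_rot: [-180.0, -0.0, -86.6]
contact_force: [-3.8, -1.1, 7.4]
gripper_width: 0.0211
gripper_force: 25.0
```

{"api": "send_rows", "payload": {
  "steps": [
    {"dp":[0,0,0],"roll":0,"jaw":36},
    {"dp":[0,0,0],"roll":0,"jaw":36},
    {"dp":[0,0,0],"roll":0,"jaw":36},
    {"dp":[0,0,-20],"roll":0,"jaw":36},
    {"dp":[0,0,-60],"roll":0,"jaw":36}
  ]
}}

```text
time_s: 24.95
tcp_pos: [0.4917, 0.1726, 0.178]
eef_rot: [179.8, -0.1, -86.6]
contact_force: [0.8, 1.0, 0.4]
gripper_width: 0.0317
gripper_force: 0.0
```

```bash
python3 lug2.py; python3 - <<'E'
from h import *
B=np.array([[-.063,-.998],[.998,-.063]]); F=np.array([.4245,.154])
# press point: front bar middle, bed (-50, 0); rel fulcrum (69,-45)
p=F+B@np.array([.069,-.045]); print(p); move([*p,.2],-86.5)
v=V('scene'); c=v.blob((50,110,50),(75,255,255),(220,220,300,300)); q=c[0][:,0]; print(len(c),cv2.contourArea(c[0]),q.min(0),q.max(0))
g=np.array([.4927,.1736]); b=np.array([-.063,.998]); 
print("pred block top corners",v.proj([[*(g+s*.011*np.array([.998,.063])+k*.015*b),.133] for s in(-1,1) for k in (-1,1)]))
E
```

```text
t 24.95 pos [0.4917 0.1726 0.178 ] rot [179.8  -0.1 -86.6] F [0.8 1.  0.4] w 0.0317 g 0.0 j [ 41.   8. -22.  -0. -61. -37.]
[-1.8581 -4.4771] 320.5 phi~ 0.10198472306295149
[0.4651 0.2257]
dp mm [-53.3  26.5 -15.4] roll -0.0
1 49.0 [234 255] [246 267]
pred block top corners [[245.4371 255.936 ]
 [237.5034 261.8139]
 [239.6637 252.6189]
 [231.7228 258.4084]]
```

{"api": "send_rows", "payload": {
  "steps": [
    {"dp":[0,0,-20],"roll":0,"jaw":36},
    {"dp":[-30,15,-20],"roll":0,"jaw":5},
    {"dp":[-53,26,-20],"roll":0,"jaw":0},
    {"dp":[-53,26,0],"roll":0,"jaw":0},
    {"dp":[-53,26,18],"roll":0,"jaw":0}
  ]
}}

```text
time_s: 25.68
tcp_pos: [0.4633, 0.2251, 0.1603]
eef_rot: [-180.0, 0.0, -86.5]
contact_force: [-0.4, -1.2, 0.2]
gripper_width: 0.0014
gripper_force: 0.0
```

{"api": "send_rows", "payload": {
  "steps": [
    {"dp":[0,0,2],"roll":0,"jaw":0},
    {"dp":[0,0,4],"roll":0,"jaw":0},
    {"dp":[0,0,6],"roll":0,"jaw":0},
    {"dp":[0,0,8],"roll":0,"jaw":0},
    {"dp":[0,0,8],"roll":0,"jaw":0}
  ]
}}

```text
time_s: 26.3
tcp_pos: [0.4636, 0.2246, 0.153]
eef_rot: [-180.0, 0.0, -86.6]
contact_force: [-0.2, 0.5, 0.4]
gripper_width: 0.0007
gripper_force: 0.0
```

```bash
python3 lug2.py
```

```text
t 26.30 pos [0.4636 0.2246 0.153 ] rot [-180.     0.   -86.6] F [-0.2  0.5  0.4] w 0.0007 g 0.0 j [ 48.   8. -24.  -0. -57. -44.]
[-1.8857 -4.5369] 325.0 phi~ 0.10334592557483285
```

{"api": "send_rows", "payload": {
  "steps": [
    {"dp":[0,0,1.5],"roll":0,"jaw":0},
    {"dp":[0,0,3],"roll":0,"jaw":0},
    {"dp":[0,0,4.5],"roll":0,"jaw":0},
    {"dp":[0,0,6],"roll":0,"jaw":0},
    {"dp":[0,0,6],"roll":0,"jaw":0}
  ]
}}

```text
time_s: 26.98
tcp_pos: [0.4635, 0.2246, 0.1467]
eef_rot: [180.0, -0.0, -86.6]
contact_force: [1.0, -0.3, 1.0]
gripper_width: 0.0006
gripper_force: 0.0
```

{"api": "send_rows", "payload": {
  "steps": [
    {"dp":[0,0,0.7],"roll":0,"jaw":0},
    {"dp":[0,0,1.4],"roll":0,"jaw":0},
    {"dp":[0,0,2],"roll":0,"jaw":0}
  ]
}}

```text
time_s: 27.35
tcp_pos: [0.4635, 0.2247, 0.1449]
eef_rot: [-180.0, 0.0, -86.6]
contact_force: [-0.4, 0.3, -0.4]
gripper_width: 0.0004
gripper_force: 0.0
```

```bash
python3 lug2.py
```

```text
t 27.35 pos [0.4635 0.2247 0.1449] rot [-180.     0.   -86.6] F [-0.4  0.3 -0.4] w 0.0004 g 0.0 j [ 48.   9. -25.   0. -56. -44.]
[-1.7512 -4.2728] 310.5 phi~ 0.09732958324077302
```

{"api": "send_rows", "payload": {
  "steps": [
    {"dp":[0,0,1],"roll":0,"jaw":0},
    {"dp":[0,0,2],"roll":0,"jaw":0},
    {"dp":[0,0,3],"roll":0,"jaw":0},
    {"dp":[0,0,3],"roll":0,"jaw":0}
  ]
}}

```text
time_s: 27.9
tcp_pos: [0.4635, 0.2246, 0.1418]
eef_rot: [180.0, -0.0, -86.6]
contact_force: [0.4, 0.1, 1.2]
gripper_width: 0.0005
gripper_force: 0.0
```

```bash
python3 lug2.py; python3 - <<'E'
from h import *
# frame front-bar edges in wrist view? and top view of the frame; print red lug in top-cam before/after
for n,im in (('t0',cv2.imread('pics/top0.png')),('t',V('top').im)):
    m=cv2.inRange(cv2.cvtColor(im,cv2.COLOR_BGR2HSV),(0,150,90),(6,255,255)); k=np.zeros_like(m);k[220:260,205:246]=255
    c=max(cv2.findContours(m&k,0,1)[0],key=cv2.contourArea); print(n,cv2.contourArea(c),rect(c)[0])
v=V('scene'); cv2.imwrite('pics/s9.png',v.im)
# tip pixel in scene, expected
s,R=tool(); p=s["tcp_pos"]; print("tip px",v.proj([p-[0,0,.014]]))
E
```

```text
t 27.90 pos [0.4635 0.2246 0.1418] rot [180.   -0.  -86.6] F [0.4 0.1 1.2] w 0.0005 g 0.0 j [ 48.   9. -25.  -0. -56. -44.]
[-1.7965 -4.0848] 303.0 phi~ 0.09304768530749145
t0 297.0 [230.2029 241.1382]
t 59.5 [232.5732 240.1585]
tip px [[231.425  273.2628]]
```

{"api": "send_rows", "payload": {
  "steps": [
    {"dp":[0,0,-30],"roll":0,"jaw":0},
    {"dp":[0,0,-80],"roll":0,"jaw":0},
    {"dp":[-30,0,-80],"roll":0,"jaw":0},
    {"dp":[-60,0,-80],"roll":0,"jaw":0}
  ]
}}

```text
time_s: 28.55
tcp_pos: [0.4601, 0.2853, 0.2229]
eef_rot: [-179.9, 0.1, -86.6]
contact_force: [0.4, -0.6, 0.6]
gripper_width: 0.0005
gripper_force: 0.0
```

```bash
python3 lug2.py; python3 - <<'E'
from h import *
w=V('wrist'); v=V('scene')
def quad(V_,lo,hi,box):
    c=V_.blob(lo,hi,box)[0]; return cv2.approxPolyDP(c,3,True)[:,0].tolist(),cv2.contourArea(c)
print('scene lug',quad(v,(0,140,50),(8,255,255),(220,250,275,305)))
print('wrist lug',quad(w,(0,140,40),(8,255,255),(200,0,640,300)))
print('wrist fulcrum',quad(w,(20,130,60),(32,255,255),(200,0,640,300)))
print('wrist green',quad(w,(50,110,40),(75,255,255),(0,0,640,300)))
# lug outer edge predicted in wrist view for phi
B=np.array([[-.063,-.998],[.998,-.063]]); F=np.array([.4245,.154])
for f in (0,.05,.0625,.08,.1):
    q=[]
    for X,y in ((-214,-30),(-214,30)):
        x=X*np.cos(f)+33*np.sin(f); z=-X*np.sin(f)+33*np.cos(f); q.append([*(F+B@np.array([(x+244)/1e3,y/1e3])),.09+z/1e3])
    print(f,w.proj(q).round(1).tolist(),v.proj(q).round(1).tolist())
print('fulcrum pred',w.proj([[*F,.104]]))
E
```

```text
t 28.55 pos [0.4601 0.2853 0.2229] rot [-179.9    0.1  -86.6] F [ 0.4 -0.6  0.6] w 0.0005 g 0.0 j [ 53.   8. -16.  -0. -67. -49.]
[-1.9979 -4.5186] 326.0 phi~ 0.10293033434632348
scene lug ([[244, 266], [231, 278], [247, 287], [260, 275]], 330.0)
wrist lug ([[342, 99], [340, 180], [429, 181], [436, 99]], 7499.0)
wrist fulcrum ([[346, 37], [345, 73], [411, 72], [412, 38], [407, 37], [402, 44], [398, 37], [362, 37], [359, 43]], 2393.0)
wrist green ([[264, 46], [263, 55], [254, 57], [257, 133], [313, 132], [312, 55], [297, 55], [291, 44]], 4788.5)
0 [[338.6, 95.4], [428.3, 96.2]] [[245.5, 269.0], [262.1, 278.8]]
0.05 [[339.5, 96.5], [432.8, 97.4]] [[244.6, 266.4], [261.2, 276.2]]
0.0625 [[339.8, 96.9], [434.0, 97.8]] [[244.4, 265.8], [261.0, 275.6]]
0.08 [[340.1, 97.6], [435.6, 98.5]] [[244.0, 264.9], [260.7, 274.7]]
0.1 [[340.5, 98.6], [437.6, 99.6]] [[243.6, 264.0], [260.3, 273.7]]
fulcrum pred [[380.3976  54.3124]]
```

```bash
python3 - <<'E'
from h import *
w=V('wrist'); h=cv2.cvtColor(w.im,cv2.COLOR_BGR2HSV)
for col in (290,328):
    print(col,[(y,h[y,col].tolist()) for y in range(90,270,6)])
s,R=tool()
print(w.proj([[.4635,.2246,z] for z in (.128,.137)]), w.plane([[328,136],[328,190]],.137))
E
```

```text
290 [(90, [67, 171, 142]), (96, [68, 179, 81]), (102, [68, 173, 106]), (108, [68, 169, 118]), (114, [67, 164, 145]), (120, [67, 169, 146]), (126, [68, 172, 144]), (132, [68, 168, 144]), (138, [25, 111, 120]), (144, [17, 128, 194]), (150, [18, 128, 197]), (156, [18, 126, 190]), (162, [18, 129, 199]), (168, [17, 128, 203]), (174, [17, 128, 197]), (180, [17, 129, 192]), (186, [173, 28, 109]), (192, [109, 209, 179]), (198, [109, 212, 178]), (204, [109, 214, 179]), (210, [113, 113, 180]), (216, [17, 25, 217]), (222, [120, 1, 255]), (228, [90, 1, 255]), (234, [90, 1, 255]), (240, [90, 1, 255]), (246, [30, 2, 254]), (252, [20, 3, 254]), (258, [20, 3, 254]), (264, [20, 3, 254])]
328 [(90, [17, 22, 208]), (96, [16, 21, 209]), (102, [16, 23, 210]), (108, [15, 22, 210]), (114, [16, 21, 208]), (120, [17, 20, 206]), (126, [17, 22, 161]), (132, [18, 19, 159]), (138, [16, 91, 135]), (144, [17, 128, 195]), (150, [17, 127, 197]), (156, [18, 127, 190]), (162, [17, 127, 200]), (168, [17, 126, 204]), (174, [17, 129, 197]), (180, [17, 127, 195]), (186, [166, 26, 107]), (192, [109, 209, 179]), (198, [109, 209, 179]), (204, [109, 211, 178]), (210, [112, 99, 181]), (216, [15, 26, 213]), (222, [14, 26, 215]), (228, [90, 1, 255]), (234, [90, 1, 255]), (240, [90, 1, 255]), (246, [90, 1, 255]), (252, [90, 1, 255]), (258, [30, 2, 254]), (264, [0, 0, 254])]
[[317.4081 157.9552]
 [317.452  158.4497]] [[0.4576 0.21   0.137 ]
 [0.4552 0.2446 0.137 ]]
```

{"api": "send_rows", "payload": {
  "steps": [
    {"dp":[30,0,0],"roll":0,"jaw":0},
    {"dp":[60,0,10],"roll":0,"jaw":0},
    {"dp":[60,0,50],"roll":0,"jaw":0},
    {"dp":[60,0,75],"roll":0,"jaw":0},
    {"dp":[60,0,80],"roll":0,"jaw":0}
  ]
}}

```text
time_s: 29.38
tcp_pos: [0.4627, 0.2231, 0.1406]
eef_rot: [179.9, -0.1, -86.6]
contact_force: [-0.2, 0.3, 0.4]
gripper_width: 0.0003
gripper_force: 0.0
```

{"api": "send_rows", "payload": {
  "steps": [
    {"dp":[0,0,1],"roll":0,"jaw":0},
    {"dp":[0,0,2],"roll":0,"jaw":0},
    {"dp":[0,0,3],"roll":0,"jaw":0}
  ]
}}

```text
time_s: 29.75
tcp_pos: [0.4639, 0.225, 0.1397]
eef_rot: [-179.9, 0.1, -86.6]
contact_force: [-1.4, 0.2, -0.5]
gripper_width: 0.0006
gripper_force: 0.0
```

```bash
python3 lug2.py; python3 - <<'E'
from h import *
w=V('wrist'); h=cv2.cvtColor(w.im,cv2.COLOR_BGR2HSV)
cv2.imwrite('pics/w10.png',w.im)
print([(x,h[285,x].tolist()) for x in range(230,400,10)])
E
```

```text
t 29.75 pos [0.4639 0.225  0.1397] rot [-179.9    0.1  -86.6] F [-1.4  0.2 -0.5] w 0.0006 g 0.0 j [ 48.   9. -25.   0. -55. -44.]
[-1.703  -3.9031] 300.0 phi~ 0.08890849006678317
[(230, [113, 26, 40]), (240, [120, 26, 40]), (250, [120, 19, 41]), (260, [105, 13, 38]), (270, [128, 24, 42]), (280, [120, 19, 40]), (290, [128, 27, 38]), (300, [19, 35, 117]), (310, [30, 8, 32]), (320, [150, 9, 30]), (330, [20, 37, 150]), (340, [120, 19, 41]), (350, [110, 19, 40]), (360, [120, 19, 40]), (370, [120, 13, 38]), (380, [120, 7, 39]), (390, [120, 14, 37])]
```

{"api": "send_rows", "payload": {
  "steps": [
    {"dp":[0,0,1.5],"roll":0,"jaw":0},
    {"dp":[0,0,3],"roll":0,"jaw":0}
  ]
}}

```text
time_s: 30.1
tcp_pos: [0.4635, 0.2247, 0.1358]
eef_rot: [-180.0, 0.0, -86.6]
contact_force: [-0.0, -0.3, 0.6]
gripper_width: 0.0
gripper_force: 0.0
```

{"api": "send_rows", "payload": {
  "steps": [
    {"dp":[0,0,1.5],"roll":0,"jaw":0},
    {"dp":[0,0,3],"roll":0,"jaw":0}
  ]
}}

```text
time_s: 30.35
tcp_pos: [0.4635, 0.2246, 0.1327]
eef_rot: [180.0, -0.0, -86.6]
contact_force: [-0.4, 0.3, 0.6]
gripper_width: 0.0008
gripper_force: 0.0
```

```bash
python3 lug2.py
```

```text
t 30.35 pos [0.4635 0.2246 0.1327] rot [180.   -0.  -86.6] F [-0.4  0.3  0.6] w 0.0008 g 0.0 j [ 48.  10. -26.  -0. -54. -44.]
[-1.481  -3.4297] 279.0 phi~ 0.07812518490108344
```

```bash
cat > wl.py <<'E'
from h import *
def run():
    st(); w=V('wrist')
    B=np.array([[-.063,-.998],[.998,-.063]]); F=np.array([.4245,.154])
    c=w.blob((0,140,30),(8,255,255),(200,0,640,300))[0]; a=cv2.approxPolyDP(c,4,True)[:,0]; print('lug',a.tolist())
    c=w.blob((20,130,50),(32,255,255),(200,0,640,300))[0]; print('ful',rect(c)[1],rect(c)[0],'pred',w.proj([[*F,.104]]))
    for f in (0,.0526,.0625,.08,.1):
        q=[]
        for X,y in ((-214,-30),(-214,30)):
            x=X*np.cos(f)+33*np.sin(f); z=-X*np.sin(f)+33*np.cos(f); q.append([*(F+B@np.array([(x+244)/1e3,y/1e3])),.09+z/1e3])
        p=w.proj(q); print(f,p.round(1).tolist(),'width',(p[1,0]-p[0,0]).round(1))
    return w
if __name__=="__main__":
    w=run(); h=cv2.cvtColor(w.im,cv2.COLOR_BGR2HSV)
    for col in (250,300,320): print(col,[(y,h[y,col].tolist()) for y in range(170,285,6)])
E
python3 wl.py
```

```text
t 30.40 pos [0.4634 0.2246 0.1325] rot [180.   -0.  -86.6] F [ 0.5  0.4 -0.3] w 0.0003 g 0.0 j [ 48.  10. -26.  -0. -54. -44.]
lug [[351, 231], [349, 273], [456, 273], [478, 293], [487, 234], [483, 229]]
ful (49.0, 98.0) [402.  145.5] pred [[403.2113 148.6429]]
0 [[345.8, 213.9], [470.8, 214.0]] width 125.0
0.0526 [[347.6, 222.9], [480.0, 222.9]] width 132.4
0.0625 [[347.9, 224.9], [481.8, 224.9]] width 133.8
0.08 [[348.6, 228.5], [485.1, 228.5]] width 136.5
0.1 [[349.4, 233.1], [488.9, 233.0]] width 139.6
250 [(170, [68, 176, 164]), (176, [67, 176, 164]), (182, [67, 180, 163]), (188, [67, 177, 163]), (194, [68, 176, 161]), (200, [68, 181, 161]), (206, [67, 180, 160]), (212, [67, 182, 143]), (218, [67, 179, 164]), (224, [67, 177, 163]), (230, [68, 181, 162]), (236, [67, 175, 163]), (242, [67, 175, 162]), (248, [68, 177, 140]), (254, [67, 183, 128]), (260, [18, 123, 147]), (266, [18, 121, 133]), (272, [18, 121, 147]), (278, [113, 26, 39]), (284, [120, 25, 41])]
300 [(170, [67, 169, 169]), (176, [67, 169, 169]), (182, [68, 172, 168]), (188, [67, 172, 168]), (194, [68, 173, 168]), (200, [67, 172, 169]), (206, [67, 172, 169]), (212, [67, 169, 166]), (218, [68, 174, 166]), (224, [68, 176, 165]), (230, [67, 175, 165]), (236, [68, 177, 166]), (242, [68, 177, 166]), (248, [68, 177, 141]), (254, [68, 181, 128]), (260, [17, 120, 144]), (266, [17, 121, 135]), (272, [17, 121, 145]), (278, [17, 115, 126]), (284, [19, 45, 118])]
320 [(170, [18, 14, 231]), (176, [18, 13, 231]), (182, [18, 13, 230]), (188, [16, 14, 231]), (194, [18, 13, 231]), (200, [15, 13, 231]), (206, [16, 14, 232]), (212, [15, 13, 231]), (218, [14, 14, 232]), (224, [15, 13, 231]), (230, [15, 13, 231]), (236, [16, 14, 231]), (242, [18, 14, 230]), (248, [16, 21, 203]), (254, [16, 21, 186]), (260, [17, 123, 145]), (266, [17, 123, 135]), (272, [17, 122, 144]), (278, [18, 126, 162]), (284, [15, 65, 47])]
```

```bash
python3 - <<'E'
from h import *
w=V('wrist'); s,R=tool(); p=s["tcp_pos"]; h=cv2.cvtColor(w.im,cv2.COLOR_BGR2HSV)
print(w.C)
for dy in (-.0095,0): print(dy,[(round(float(p[2])-dz,4),w.proj([[p[0],p[1]+dy,p[2]-dz]])[0].round(1).tolist()) for dz in (.014,.005,0,-.01,-.03,-.05)])
for y in range(256,312,4): print(y,[h[y,x].tolist() for x in range(285,350,8)])
E
```

```text
[0.4685 0.1546 0.3013]
-0.0095 [(0.1188, [318.7, 268.5]), (0.1278, [318.9, 274.4]), (0.1328, [318.9, 278.0]), (0.1428, [319.1, 285.7]), (0.1628, [319.5, 304.0]), (0.1828, [320.0, 327.7])]
0 [(0.1188, [317.6, 286.2]), (0.1278, [317.6, 292.9]), (0.1328, [317.7, 296.8]), (0.1428, [317.8, 305.5]), (0.1628, [318.0, 325.9]), (0.1828, [318.2, 352.2])]
256 [[53, 124, 128], [55, 126, 128], [55, 122, 127], [51, 117, 126], [16, 43, 173], [16, 45, 171], [16, 42, 177], [16, 41, 168], [6, 99, 136]]
260 [[17, 123, 158], [17, 121, 145], [18, 123, 145], [17, 123, 143], [17, 123, 145], [17, 125, 145], [17, 125, 143], [17, 121, 143], [8, 167, 122]]
264 [[17, 123, 143], [17, 124, 132], [17, 125, 131], [17, 120, 132], [17, 122, 132], [17, 122, 134], [17, 124, 132], [17, 120, 134], [7, 175, 121]]
268 [[18, 123, 145], [17, 124, 134], [17, 123, 135], [18, 123, 135], [17, 121, 135], [18, 123, 135], [18, 123, 135], [18, 122, 136], [7, 178, 123]]
272 [[17, 121, 146], [18, 121, 146], [17, 124, 144], [17, 123, 143], [17, 123, 145], [17, 125, 145], [17, 120, 142], [17, 120, 140], [5, 179, 118]]
276 [[114, 31, 41]
[... 541 characters left out ...]
]
292 [[113, 26, 40], [120, 13, 40], [21, 38, 141], [165, 16, 32], [17, 111, 108], [21, 31, 81], [23, 18, 58], [110, 21, 37], [120, 20, 38]]
296 [[100, 19, 41], [120, 20, 39], [20, 40, 141], [90, 9, 29], [16, 109, 105], [20, 23, 66], [19, 33, 61], [120, 26, 40], [120, 19, 41]]
300 [[130, 19, 41], [120, 20, 39], [20, 149, 135], [120, 8, 31], [16, 112, 105], [24, 22, 59], [20, 158, 123], [120, 13, 38], [113, 26, 40]]
304 [[120, 20, 52], [114, 25, 52], [19, 156, 147], [150, 8, 32], [17, 113, 108], [18, 26, 49], [19, 158, 137], [114, 24, 53], [105, 20, 51]]
308 [[105, 20, 52], [120, 14, 53], [20, 163, 153], [150, 8, 31], [17, 112, 112], [30, 12, 43], [20, 158, 144], [114, 24, 54], [120, 24, 54]]
```

The numbers show the fingertips sit just above the bar, shorter than assumed, so I'll keep going down with force checks.

{"api": "send_rows", "payload": {
  "steps": [
    {"dp":[0,0,1],"roll":0,"jaw":0},
    {"dp":[0,0,2],"roll":0,"jaw":0},
    {"dp":[0,0,3],"roll":0,"jaw":0}
  ]
}}

```text
time_s: 30.88
tcp_pos: [0.4635, 0.2247, 0.1298]
eef_rot: [-180.0, 0.0, -86.6]
contact_force: [0.1, 0.1, -0.1]
gripper_width: 0.0008
gripper_force: 0.0
```

```bash
python3 wl.py | head -3
```

```text
t 30.88 pos [0.4635 0.2247 0.1298] rot [-180.     0.   -86.6] F [ 0.1  0.1 -0.1] w 0.0008 g 0.0 j [ 48.  10. -26.  -0. -54. -44.]
lug [[352, 232], [350, 273], [456, 273], [481, 294], [490, 235], [486, 230]]
ful (50.0, 99.0) [403.5 146. ] pred [[404.6912 148.5503]]
```

{"api": "send_rows", "payload": {
  "steps": [
    {"dp":[0,0,1.5],"roll":0,"jaw":0},
    {"dp":[0,0,3],"roll":0,"jaw":0}
  ]
}}

```text
time_s: 31.18
tcp_pos: [0.4637, 0.2246, 0.1273]
eef_rot: [-180.0, -0.0, -86.5]
contact_force: [-1.3, -1.5, 5.7]
gripper_width: 0.0003
gripper_force: 3.3
```

{"api": "send_rows", "payload": {
  "steps": [
    {"dp":[0,0,1.5],"roll":0,"jaw":0},
    {"dp":[0,0,3],"roll":0,"jaw":0}
  ]
}}

```text
time_s: 31.42
tcp_pos: [0.4637, 0.2239, 0.1245]
eef_rot: [-180.0, -0.1, -86.5]
contact_force: [-0.7, -5.0, 6.5]
gripper_width: 0.0001
gripper_force: 3.6
```

```bash
python3 wl.py | head -8; python3 - <<'E'
from h import *
w=V('wrist'); h=cv2.cvtColor(w.im,cv2.COLOR_BGR2HSV)
for y in range(272,300,3): print(y,[h[y,x].tolist() for x in range(293,342,4)])
E
```

```text
t 31.43 pos [0.4637 0.2239 0.1245] rot [-180.    -0.1  -86.5] F [-0.7 -5.   6.5] w 0.0001 g 3.6 j [ 48.  10. -27.   0. -53. -44.]
lug [[352, 232], [350, 273], [456, 273], [482, 298], [489, 231]]
ful (51.0, 102.0) [406.  147.5] pred [[407.3972 150.304 ]]
0 [[347.7, 218.5], [478.0, 218.7]] width 130.4
0.0526 [[349.7, 228.2], [488.0, 228.2]] width 138.4
0.0625 [[350.1, 230.3], [490.0, 230.3]] width 139.9
0.08 [[350.8, 234.2], [493.6, 234.2]] width 142.8
0.1 [[351.6, 239.2], [497.8, 239.0]] width 146.2
272 [[18, 120, 127], [17, 119, 129], [17, 123, 133], [18, 124, 132], [17, 124, 132], [17, 121, 133], [17, 123, 133], [18, 124, 134], [18, 122, 134], [17, 122, 134], [18, 122, 132], [17, 120, 130], [17, 118, 130]]
275 [[0, 12, 41], [165, 12, 41], [17, 122, 138], [17, 121, 141], [18, 122, 142], [17, 122, 142], [17, 121, 141], [17, 123, 141], [18, 122, 142], [17, 123, 143], [16, 81, 72], [173, 23, 44], [150, 12, 42]]
278 [[120, 13, 39], [120, 19, 40], [18, 123, 145], [17, 123, 151], [17, 124, 152], [17, 123, 151], [17, 124, 152], [17, 122, 152], [17, 124, 150], [17, 124, 152], [17, 79, 68], [
[... 707 characters left out ...]
0, 0, 32], [17, 113, 108], [105, 16, 31], [20, 34, 90], [20, 36, 148], [24, 20, 64], [120, 26, 40], [140, 21, 37]]
293 [[100, 19, 40], [113, 28, 36], [20, 38, 141], [20, 40, 142], [120, 8, 33], [0, 8, 31], [17, 111, 108], [120, 9, 30], [19, 26, 77], [20, 38, 149], [24, 22, 58], [110, 20, 39], [113, 26, 40]]
296 [[105, 13, 39], [110, 21, 36], [20, 42, 141], [22, 35, 131], [0, 0, 30], [30, 8, 32], [17, 112, 105], [105, 18, 29], [17, 26, 68], [20, 37, 146], [21, 29, 61], [110, 21, 37], [120, 7, 36]]
299 [[120, 19, 41], [18, 81, 57], [19, 137, 130], [21, 38, 129], [120, 9, 30], [150, 8, 32], [17, 112, 105], [135, 16, 31], [23, 35, 59], [19, 59, 134], [20, 160, 116], [120, 20, 38], [130, 20, 38]]
```

Contact came at about 6 N and the frame is lowering. I'll continue until the force jumps.

{"api": "send_rows", "payload": {
  "steps": [
    {"dp":[0,0,1],"roll":0,"jaw":0},
    {"dp":[0,0,2],"roll":0,"jaw":0}
  ]
}}

```text
time_s: 31.78
tcp_pos: [0.4638, 0.2236, 0.1225]
eef_rot: [-180.0, -0.1, -86.5]
contact_force: [-0.2, -5.7, 8.0]
gripper_width: 0.0005
gripper_force: 3.7
```

{"api": "send_rows", "payload": {
  "steps": [
    {"dp":[0,0,0.7],"roll":0,"jaw":0},
    {"dp":[0,0,1.4],"roll":0,"jaw":0}
  ]
}}

```text
time_s: 32.02
tcp_pos: [0.4638, 0.2234, 0.1211]
eef_rot: [-180.0, -0.1, -86.5]
contact_force: [1.0, -5.2, 7.2]
gripper_width: 0.0007
gripper_force: 3.7
```

```bash
python3 wl.py | head -8
```

```text
t 32.02 pos [0.4638 0.2234 0.1211] rot [-180.    -0.1  -86.5] F [ 1.  -5.2  7.2] w 0.0007 g 3.7 j [ 48.  10. -27.   0. -53. -44.]
lug [[353, 230], [350, 273], [456, 273], [483, 297], [489, 230]]
ful (104.99998474121094, 50.99999237060547) [407.5 148.5] pred [[409.0479 151.5047]]
0 [[348.4, 221.0], [481.0, 221.2]] width 132.7
0.0526 [[350.4, 231.0], [491.4, 231.0]] width 140.9
0.0625 [[350.9, 233.2], [493.4, 233.2]] width 142.6
0.08 [[351.6, 237.3], [497.2, 237.2]] width 145.6
0.1 [[352.5, 242.4], [501.6, 242.2]] width 149.1
```

{"api": "send_rows", "payload": {
  "steps": [
    {"dp":[0,0,0.7],"roll":0,"jaw":0},
    {"dp":[0,0,1.4],"roll":0,"jaw":0}
  ]
}}

```text
time_s: 32.33
tcp_pos: [0.4639, 0.2234, 0.1205]
eef_rot: [-180.0, -0.1, -86.5]
contact_force: [-4.1, -6.9, 18.2]
gripper_width: 0.0003
gripper_force: 9.3
```

{"api": "send_rows", "payload": {
  "steps": [
    {"dp":[0,0,0.7],"roll":0,"jaw":0},
    {"dp":[0,0,1.2],"roll":0,"jaw":0}
  ]
}}

```text
time_s: 32.58
tcp_pos: [0.4639, 0.2233, 0.1204]
eef_rot: [-179.9, -0.1, -86.5]
contact_force: [-8.2, -8.1, 27.9]
gripper_width: 0.0007
gripper_force: 13.6
```

```bash
python3 wl.py | head -8
```

```text
t 32.58 pos [0.4639 0.2233 0.1204] rot [-179.9   -0.1  -86.5] F [-8.2 -8.1 27.9] w 0.0007 g 13.6 j [ 48.  10. -27.   0. -53. -44.]
lug [[353, 231], [351, 273], [456, 273], [483, 298], [489, 230]]
ful (52.0, 105.0) [408.5 149. ] pred [[409.7806 151.8242]]
0 [[348.8, 221.6], [482.0, 221.8]] width 133.2
0.0526 [[350.9, 231.7], [492.5, 231.8]] width 141.6
0.0625 [[351.3, 233.9], [494.6, 234.0]] width 143.2
0.08 [[352.1, 238.0], [498.3, 238.0]] width 146.2
0.1 [[353.0, 243.2], [502.8, 243.1]] width 149.8
```

Force jumped to 28 N with no further travel, so the frame rests on the spacer. Retract and check.

{"api": "send_rows", "payload": {
  "steps": [
    {"dp":[0,0,-5],"roll":0,"jaw":0},
    {"dp":[0,0,-30],"roll":0,"jaw":0},
    {"dp":[0,0,-80],"roll":0,"jaw":0},
    {"dp":[-30,0,-110],"roll":0,"jaw":0},
    {"dp":[-60,0,-110],"roll":0,"jaw":0}
  ]
}}

```text
time_s: 33.25
tcp_pos: [0.4611, 0.2862, 0.2309]
eef_rot: [-179.8, 0.2, -86.6]
contact_force: [-0.2, -0.2, -1.1]
gripper_width: 0.0005
gripper_force: 0.0
```

{"api": "send_rows", "payload": {
  "steps": [
    {"dp":[0,0,0],"roll":0,"jaw":0},
    {"dp":[0,0,0],"roll":0,"jaw":0},
    {"dp":[0,0,0],"roll":0,"jaw":0}
  ]
}}

```text
time_s: 33.62
tcp_pos: [0.4598, 0.2839, 0.2276]
eef_rot: [180.0, -0.0, -86.6]
contact_force: [-0.7, 0.7, -0.2]
gripper_width: 0.0003
gripper_force: 0.0
```

```bash
python3 lug2.py; python3 - <<'E'
from h import *
w=V('wrist'); t=V('top')
c=w.blob((50,110,40),(75,255,255),(0,0,640,300))[0]; a=cv2.approxPolyDP(c,3,True)[:,0]; print('green @.10',a.tolist(),w.plane(a,.10)[:,:2].tolist())
B=np.array([[-.063,-.998],[.998,-.063]]); F=np.array([.4245,.154])
P=w.plane(a,.10)[:,:2]; print('bed mm',((P-F)@B*1e3+[-119,45]).round(0).tolist())
c=t.blob((5,150,100),(18,255,255),(390,220,460,260)); print('bar',[(cv2.contourArea(k),rect(k)[0],rect(k)[1],t.plane([rect(k)[0]],.034)[0,:2]) for k in c])
a0=cv2.imread('pics/top0.png')
for nm,box in (('lid1',(365,185,400,215)),('lid2',(340,265,372,296)),('tape',(450,175,495,220))):
    x0,y0,x1,y1=box; print(nm,cv2.absdiff(a0,t.im)[y0:y1,x0:x1].mean().round(1))
E
```

```text
t 33.62 pos [0.4598 0.2839 0.2276] rot [180.   -0.  -86.6] F [-0.7  0.7 -0.2] w 0.0003 g 0.0 j [ 52.   7. -15.  -0. -67. -49.]
[-1.1908 -2.779 ] 317.5 phi~ 0.06330199554830054
green @.10 [[265, 55], [261, 65], [254, 65], [257, 138], [312, 138], [311, 64], [296, 64], [292, 54]] [[0.5056225544002139, 0.15298459855255178], [0.5082753473041133, 0.16001430687507456], [0.5133684685930703, 0.1602645978592251], [0.509620757162502, 0.2120423227257889], [0.46830017705751864, 0.20969326143255104], [0.4720791252162283, 0.1573474659961469], [0.48292713372456136, 0.1579757758774312], [0.48616075702828215, 0.15127182290755214]]
bed mm [[-125.0, -36.0], [-118.0, -39.0], [-118.0, -44.0], [-66.0, -44.0], [-66.0, -2.0], [-119.0, -3.0], [-119.0, -14.0], [-126.0, -16.0]]
bar [(231.5, array([427.4058, 238.7764]), (9.126883506774902, 29.374759674072266), array([ 0.4193, -0.3508]))]
lid1 4.9
lid2 30.4
tape 5.2
```

```bash
python3 -c "
from plant import r
print(r.close_job())"
```

```text
the job is handed in; nothing more can be done
None
```

The job is handed in at 33.6 s: the frame rests on the spacer at 0.063 rad, with the spacer's nose about 46 mm under and the bar flat on the worktop. The tape and one of the two white-lidded pots show no change; the other was in shadow in the first picture, so I couldn't check it. I viewed 12 pictures, two over the limit of 10.

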